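# Load a stone cast into the duplicating flask

## Task

Get the dental cast ready for duplicating: it stands on its heel on the bench, so turn it and set it flat in the round recess of the flask base with its teeth facing up. Then put the flask's cover over it, fully home on the base, and let go. Do not drop the cast or the cover, and leave the bowl, the bottle and the spatula where they are.

Things in the scene. Friction and masses are not known exactly. Their poses are not given: they have to be found in the camera images.
- cast_center (a point): Pale stone dental cast, 0.18 kg: arch of teeth on a 29 mm thick base. Point on its middle axis, 20 mm above the underside; z to the teeth (base top z +9 mm, teeth to +19), x to the front teeth, y across. Flat sides at y -29/+29 (x -14 to 12), heel face x -24, front x 26, corners cut: all within 33 mm of the axis. Starts standing on its heel: x up, teeth facing the robot +-35 deg
- flask_seat (a point): Flask base, fixed: round aluminium plate, 124 mm across, 9 mm thick; on it a raised collar, 72 mm inside, 92 mm outside, 5 mm high. The space inside the collar is the recess for the cast (any heading fits, 3 to 4 mm play). Point: centre of the recess floor, 9 mm above the bench, level with the plate outside the collar; z up.
- cover_center (a point): White plastic round cover, open below, 0.17 kg, standing rim-down. Point on its axis half-way up, 37 mm above the rim; z up. Skirt 106 mm outside, 98 inside, room inside 46 mm high; flat top at z +13 mm; on it, centred, the filler neck to lift it by, 30 mm across, from z +13 to +37. Home: skirt round the collar, rim on the plate (3 mm play).
- mixing_bowl: Bystander: black rubber mixing bowl, 116 mm across, 65 mm high, origin under its middle. Loose.
- separator_bottle: Bystander: small white bottle, 42 mm across, 85 mm high, origin under its middle. Loose.
- plaster_spatula: Bystander: spatula lying flat, 200 mm long along its x, origin under its middle. Loose.
Not all that is in view belongs to the job. Several things look just like the part that bears cover_center: the one meant starts farthest to the robot's right. Several things look just like the part that bears cast_center: the one meant starts farthest from the robot's base.

How it is judged:
On the way:
1. the cast sits flat in the recess of the flask base, teeth up, let go (z of cast_center in the frame of flask_seat between 0.0175 and 0.0225 m and horizontal distance between cast_center and flask_seat below 0.008 m and angle between cast_center's own z axis and vertical below 0.06 rad and contact force between cast and the fingers below 0.1 N), for 0.3 s.
At the end, for the whole second after the job is handed in: Cast on the recess floor (point 20 mm above flask_seat +-2.5, within 8 mm of its middle), teeth up, level within 0.06 rad; cover over it, rim on the plate (point 37 mm above flask_seat +-2.5, within 8 mm of the middle, level within 0.05 rad); both at rest (z of cast_center in the frame of flask_seat between 0.0175 and 0.0225 m and horizontal distance between each of cast_center, cover_center and flask_seat below 0.008 m and angle between cast_center's own z axis and vertical below 0.06 rad and z of cover_center in the frame of flask_seat between 0.0345 and 0.0395 m and angle between cover_center's own z axis and vertical below 0.05 rad and linear speed of each of cast, flask_cover below 0.02 m/s); the robot touches nothing.
It fails at once if the cast is dropped: it moves faster than 0.6 m/s with no finger on it (linear speed of cast above 0.6 m/s and contact force between cast and the fingers below 0.05 N).
It fails at once if the cover is dropped: it moves faster than 0.6 m/s with no finger on it (linear speed of flask_cover above 0.6 m/s and contact force between flask_cover and the fingers below 0.05 N).
It fails at once if the bowl, the bottle or the spatula is moved by more than 30 mm (distance of any of mixing_bowl, separator_bottle, plaster_spatula from where it was at the start of the episode above 0.03 m).
It also fails if it takes over 64 s, if anything falls off the work surface, if the arm or the gripper's body presses on something with over 40 N, if the wrist force passes 120 N, or if a joint passes its speed limit or range.

## Robot

A 7-joint arm with a two-finger parallel gripper is mounted at the origin on the work surface. World frame = base frame: x ahead of the robot, y to its left, z up, the work surface at z = 0. Lengths are in m, angles in rad, forces in N, time in s.
With the tool pointing down it reaches from about 0.4 to 0.85 m from the base axis. Payload 10.4 kg.
Tool frame: the origin (TCP) lies at the very end of the fingers, on their centre line; the grasp point (between the pads) lies 19 mm behind it; x points along the fingers, z is the direction in which the jaws open and shut, and the axes are right-handed (so a half turn about x gives the same grasp; the last joint's range is limited). The gripper opens to 85 mm and grips with 20 to 120 N. Pads are 22 mm wide; open, the fingers measure 114 mm over their backs; the gripper's body (76 mm by 85 mm) begins 54 mm behind the grasp point. The pads swing forward as they close: fully open they stand 13 mm farther back than shut.
Start: joints at [1.232, 0.332, -0.065, 1.46, 0.022, 1.35, -0.088], TCP at [0.194, -0.594, 0.193] pointing down, gripper open.
Joint ranges: [-2.6, 2.6], [-0.5, 2.12], [-1.47, 1.34], [0.16, 2.42], [-1.27, 4.41], [0.06, 2.06], [-2.6, 2.6]. Speed limits (rad/s): [2.22, 2.22, 2.79, 2.79, 3.14, 3.14, 3.14].

## Interface

Orientations are given as a unit quaternion [x, y, z, w].
In Python, from workcell import readout, camera, manip gives the robot as it stands.
- The arm moves only by the shell command python3 -m inch 'ROWS' [FORCE]. ROWS is JSON, a list of rows, each a list of 3 entries, a list of its own where there are three numbers: the turn, a rotation vector about the tool's x, y, z in degrees, then the shift along the tool's x, y, z in mm, then the closure, from 0 (fully open) to 1 (shut). In form: [[[wx, wy, wz], [dx, dy, dz], hand], ...]. A call has 1 to 10 rows; each row is the pose to reach, as a shift and turn from the pose measured when the call began, along the tool's axes at that moment; what a row does not reach only later rows make up. A row lasts 1/8 s, in which the tool goes at most 62.5 mm and 10.7 degrees, less where a joint would pass 70% of its speed; a pose out of reach is approached as far as the arm can. A call with a gripper value outside its range is refused whole. The fingers move at their own pace and stop on an object; FORCE is the grip in N (left out, the last holds). Time passes only in rows, so rows that repeat a pose let the fingers close. It gives the time, the measured TCP pose, the force and the opening at its end, in the units of the state.
- readout.get_obs(): the state, without advancing time (a new reading comes with each control period).
- camera(name): name is "side" or "top" or "wrist"; returns a dict with "pixels" (400x640x3 uint8, red, green, blue), "range_z" (400x640 float32, m along the optical axis (not along the pixel's ray), 0 where there is no reading), "intrinsics" (3x3 intrinsics, pixels), "extrinsics" (4x4, takes a point from world to camera coordinates); the wrist camera has in their place "T_tool_cam" (4x4, takes a point from camera to tool coordinates, whose origin is the TCP and whose axes are the tool frame's). Camera axes: x right, y down, z forward; pixel columns grow to the right and rows downward; lengths in m; the calibration is good to about 2 mm. A picture is of the moment at which its call begins: read the wrist's pose just before it.
- manip.hand_in(): hands the job in, once; it reports no verdict.
The state is a dict: "clock": time; "joint_pos": joint angles; "joint_velocities": joint speeds; "tau": joint torques, N m; "position": TCP position; "ee_rot": TCP orientation; "ft_force": force on the tool from outside, world axes, zero at the start; "torque": the same for the moment, N m; "grip_width": opening from 0.0 (shut) to 1.0 (fully open).
Only numpy, scipy, OpenCV 4.12 (cv2) and the standard library are available. Lean on these libraries where they do the work, as an engineer would, in place of code of your own. Each camera call takes 0.05 s, during which the arm holds its last target.

## Working session

There is one attempt and no reset: what is moved stays moved. The work goes in short steps, Python scripts to look and compute and a shell command to move; the robot and the scene stay as the last step left them, time stands still between calls to the robot, and variables do not carry over. Pictures are saved under pics/ and viewed, and the job is handed in when it is done.

```bash
ls; mkdir -p pics; python3 - <<'E'
from workcell import readout, camera
import cv2,numpy as np
print(readout.get_obs())
for n in ["side","top","wrist"]:
    c=camera(n); cv2.imwrite(f"pics/{n}0.png",c["pixels"][:,:,::-1]); np.savez(f"/tmp/{n}0.npz",**c)
    print(n,c["intrinsics"],c.get("extrinsics",c.get("T_tool_cam")))
E
```

```text
pics
{'clock': 0.0, 'joint_pos': array([ 1.23239356,  0.33286313, -0.06471764,  1.4609151 ,  0.02159212,
        1.3499184 , -0.0885116 ]), 'joint_velocities': array([-0.00094024,  0.00128031,  0.00017517, -0.00043212,  0.00056588,
        0.00072456,  0.00028395]), 'tau': array([ 5.16677865e-04, -6.25446582e+01,  4.91512008e-02, -3.91594291e+01,
        1.61214540e-02,  1.00448666e-02,  7.21858123e-05]), 'position': array([ 0.1939858 , -0.59368614,  0.19193399]), 'ee_rot': array([ 0.4154271 ,  0.57282127, -0.4148725 ,  0.57199382]), 'ft_force': array([0.6334984 , 0.34773516, 0.05307324]), 'torque': array([-0.02252799,  0.02612114,  0.02759447]), 'grip_width': 1.0018759055904873}
side [[418.1068412    0.         317.68368208]
 [  0.         418.1068412  200.44456639]
 [  0.           0.           1.        ]] [[-0.99480296 -0.10145083  0.00864833  0.53166553]
 [-0.06494893  0.56686559 -0.82124603  0.08209259]
 [ 0.07841365 -0.81753969 -0.57050869  1.05035013]
 [ 0.          0.          0.          1.        ]]
top [[506.27748923   0.         323.43587   ]
 [  0.         506.27748923 197.42197038]
 [  0.           0.           1.        ]] [[ 8.01895017e-03 -9.99967799e-01 -3.12959738e-04 -2.19599155e-02]
 [-9.96814186e-01 -7.96882347e-03 -7.93597899e-02  5.29104461e-01]
 [ 7.93547405e-02  9.48344907e-04 -9.96845989e-01  1.24034333e+00]
 [ 0.00000000e+00  0.00000000e+00  0.00000000e+00  1.00000000e+00]]
wrist [[339.069272     0.         315.37049344]
 [  0.         339.069272   204.82465476]
 [  0.           0.           1.        ]] [[-3.74267889e-04 -2.67151730e-01  9.63654406e-01 -1.82160411e-01]
 [ 3.72696039e-06 -9.63654473e-01 -2.67151747e-01  6.76839169e-02]
 [ 9.99999930e-01 -9.63948186e-05  3.61660590e-04  6.96265495e-04]
 [ 0.00000000e+00  0.00000000e+00  0.00000000e+00  1.00000000e+00]]
```

View pics/top0.png

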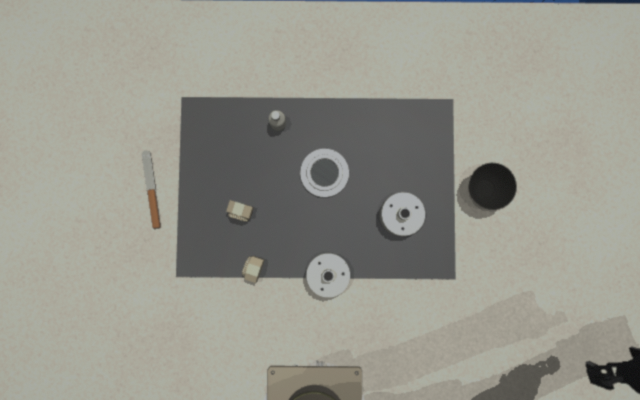

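View pics/side0.png

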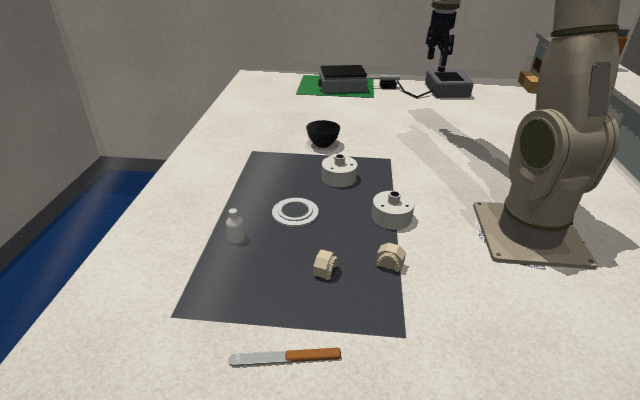

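The top view shows the wanted cast at (238,211), since the other at (253,269) is nearer the base. The wanted cover is at (403,214), the flask base at (325,173), the bottle at (277,120), the spatula at (152,190) and the bowl at (492,186). The side view agrees. Next I'll measure them.

```bash
cat > h.py <<'E'
import numpy as np
def cloud(c,T=None):
    K=c["intrinsics"];z=c["range_z"];v,u=np.mgrid[:400,:640]
    P=np.stack([(u-K[0,2])/K[0,0]*z,(v-K[1,2])/K[1,1]*z,z],-1)
    if T is None: T=np.linalg.inv(c["extrinsics"])
    W=P@T[:3,:3].T+T[:3,3]; W[z==0]=np.nan
    return W
E
python3 - <<'E'
import numpy as np,cv2
from h import cloud
for n in ["top","side"]:
    c=dict(np.load(f"/tmp/{n}0.npz"));W=cloud(c);
    z=W[...,2]
    print(n,"table z",np.nanmedian(z[(abs(W[...,0]-.45)<.1)&(abs(W[...,1]+.05)<.1)]))
    m=((z>.006)&(W[...,0]>.2)&(W[...,0]<.8)&(abs(W[...,1])<.5)).astype(np.uint8)
    k,l,s,ce=cv2.connectedComponentsWithStats(m)
    for i in range(1,k):
        if s[i,4]<40: continue
        p=W[l==i]; hi=p[:,2].max(); t=p[p[:,2]>hi-.006]
        print(ce[i].round(),s[i,4],"min",p.min(0).round(3),"max",p.max(0).round(3),"mid",((p.min(0)+p.max(0))/2).round(3),"topmid",((t.min(0)+t.max(0))/2).round(3),len(t))
c=dict(np.load("/tmp/top0.npz"))
im=cv2.resize(c["pixels"][150:300,200:440,::-1],None,fx=3.3,fy=3.3,interpolation=cv2.INTER_CUBIC);cv2.imwrite("pics/topc.png",im)
c=dict(np.load("/tmp/side0.npz"))
im=cv2.resize(c["pixels"][140:300,260:420,::-1],None,fx=3.7,fy=3.7,interpolation=cv2.INTER_CUBIC);cv2.imwrite("pics/sidec.png",im)
E
```

```text
top table z 0.0005817450223697396
[277. 120.] 280 min [0.7   0.079 0.007] max [0.742 0.12  0.092] mid [0.721 0.1   0.049] topmid [0.72  0.1   0.089] 16
[324. 172.] 1625 min [ 0.534 -0.079  0.006] max [0.654 0.042 0.02 ] mid [ 0.594 -0.019  0.013] topmid [ 0.589 -0.012  0.017] 131
[151. 192.] 563 min [0.45  0.391 0.006] max [0.647 0.443 0.019] mid [0.549 0.417 0.013] topmid [0.539 0.416 0.016] 115
[493. 186.] 1553 min [ 0.501 -0.482  0.006] max [ 0.614 -0.367  0.07 ] mid [ 0.557 -0.425  0.038] topmid [ 0.557 -0.425  0.067] 123
[402. 214.] 1545 min [ 0.437 -0.268  0.006] max [ 0.542 -0.159  0.081] mid [ 0.49  -0.213  0.044] topmid [ 0.488 -0.211  0.078] 31
[239. 211.] 385 min [0.469 0.158 0.007] max [0.522 0.222 0.057] mid [0.496 0.19  0.032] topmid [0.499 0.188 0.054] 36
[328. 275.] 1534 min [ 0.287 -0.081  0.006] max [0.392 0.023 0.081] mid [ 0.34  -0.029  0.044] topmid [ 0.34  -0.029  0.078] 41
[252. 268.] 408 min [0.318 0.129 0.006] max [0.383 0.18  0.056] mid [0.351 0.155 0.031] topmid [0.351 0.151 0.053] 71
side table z 4.4906180289183695e-05
[322. 132.] 694 min [ 0.506 -0.488  0
[... 255 characters left out ...]
.08   0.006] max [0.396 0.026 0.077] mid [ 0.343 -0.027  0.041] topmid [ 0.344 -0.029  0.074] 65
[295. 211.] 996 min [ 0.535 -0.079  0.006] max [0.658 0.046 0.016] mid [ 0.597 -0.016  0.011] topmid [ 0.595 -0.014  0.013] 308
[234. 226.] 480 min [0.704 0.087 0.006] max [0.746 0.125 0.086] mid [0.725 0.106 0.046] topmid [0.725 0.1   0.083] 47
[391. 256.] 598 min [0.323 0.13  0.006] max [0.387 0.182 0.051] mid [0.355 0.156 0.029] topmid [0.355 0.153 0.048] 150
[324. 264.] 531 min [0.473 0.162 0.006] max [0.523 0.224 0.053] mid [0.498 0.193 0.03 ] topmid [0.501 0.193 0.05 ] 135
[285. 356.] 1138 min [0.453 0.395 0.006] max [0.65  0.446 0.015] mid [0.551 0.421 0.011] topmid [0.55  0.419 0.013] 502
```

View pics/topc.png

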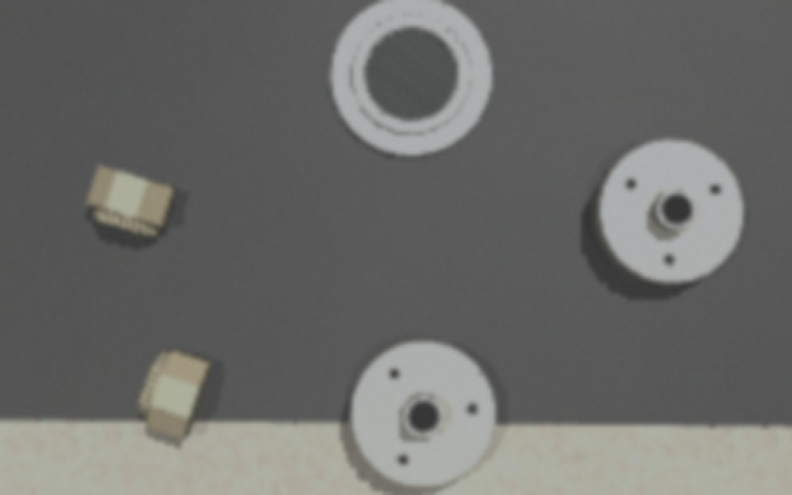

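View pics/sidec.png

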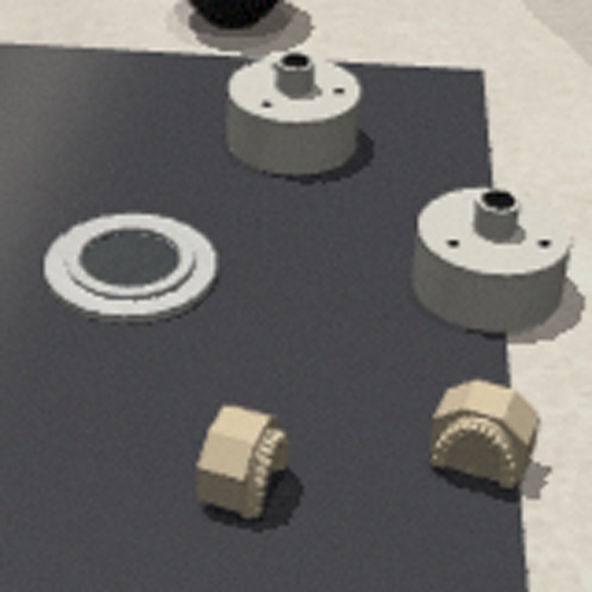

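```bash
python3 - <<'E'
import numpy as np,cv2
from scipy.spatial.transform import Rotation as R
from workcell import readout
from h import cloud
o=readout.get_obs();Rt=R.from_quat(o["ee_rot"]).as_matrix();print("tool axes cols\n",Rt.round(3))
a=np.arctan2(-.594,.194);print("radial",np.cos(a),np.sin(a))
# cast: base body outline from top-surface mask: points in both views
for n in ["top","side"]:
    c=dict(np.load(f"/tmp/{n}0.npz"));W=cloud(c)
    m=(W[...,2]>.008)&(abs(W[...,0]-.497)<.045)&(abs(W[...,1]-.19)<.05)
    p=W[m]; 
    hull=cv2.convexHull(p[:,:2].astype(np.float32)); r=cv2.minAreaRect(hull); print(n,r,cv2.boxPoints(r).round(3).tolist())
    for zl in [(.03,.06),(.045,.06),(.01,.036)]:
        q=p[(p[:,2]>zl[0])&(p[:,2]<zl[1])]; r=cv2.minAreaRect(q[:,:2].astype(np.float32)); print(zl,len(q),np.round(r[0],4),np.round(r[1],4),r[2])
    # collar centre: circle fit on plate
    m=(W[...,2]>.005)&(abs(W[...,0]-.594)<.08)&(abs(W[...,1]+.018)<.08); h=W[m][:,:2].astype(np.float32)
    print("base",cv2.minEnclosingCircle(h))
    m=(W[...,2]>.006)&(abs(W[...,0]-.49)<.08)&(abs(W[...,1]+.211)<.08); h=W[m]
    print("cover all",cv2.minEnclosingCircle(h[:,:2].astype(np.float32)))
    t=h[abs(h[:,2]-.052)<.006];print("top disc",cv2.minEnclosingCircle(t[:,:2].astype(np.float32)),np.median(t[:,2]))
    t=h[h[:,2]>.067];print("neck",cv2.minEnclosingCircle(t[:,:2].astype(np.float32)),np.median(t[:,2]))
E
```

```text
tool axes cols
 [[-0.     0.951  0.311]
 [ 0.001  0.311 -0.951]
 [-1.    -0.    -0.001]]
radial 0.31046080659912983 -0.950586181030325
top ((0.494429349899292, 0.19167694449424744), (0.05709487944841385, 0.08767323195934296), 10.58962631225586) [[0.4580000042915344, 0.23000000417232513], [0.4740000069141388, 0.14300000667572021], [0.531000018119812, 0.15399999916553497], [0.5139999985694885, 0.23999999463558197]]
(0.03, 0.06) 349 [0.4934 0.191 ] [0.0582 0.0391] 73.608154296875
(0.045, 0.06) 188 [0.4933 0.1891] [0.0456 0.0388] 76.46663665771484
(0.01, 0.036) 52 [0.485  0.1891] [0.0334 0.0641] 2.7223567962646484
base ((0.5876728296279907, -0.01961165852844715), 0.10345741361379623)
cover all ((0.49276024103164673, -0.2163243293762207), 0.09285992383956909)
top disc ((0.4892141819000244, -0.2113254964351654), 0.05292123556137085) 0.049588725855560734
neck ((0.4895437955856323, -0.21156558394432068), 0.015158558264374733) 0.07375074797855241
side ((0.49684032797813416, 0.1926131397485733), (0.060391299426555634, 0.040586214512586594), 73.84243774414062) [[0.4690000116825104, 0.16899999976158142], [0.5080000162124634, 0.15800000727176666], [0.5249999761581421, 0.2160000056028366], [0.4860000014305115, 0.22699999809265137]]
(0.03, 0.06) 367 [0.4968 0.1925] [0.0601 0.0406] 73.84243774414062
(0.045, 0.06) 169 [0.499  0.1935] [0.0345 0.0386] 69.19895935058594
(0.01, 0.036) 212 [0.4933 0.1981] [0.0611 0.037 ] 57.87907028198242
base ((0.5973252654075623, -0.016486579552292824), 0.06376629322767258)
cover all ((0.4935527443885803, -0.20983819663524628), 0.05641423165798187)
top disc ((0.4926445782184601, -0.20984618365764618), 0.05580870434641838) 0.048871960475041276
neck ((0.4923844039440155, -0.2091059535741806), 0.016762277111411095) 0.0724117402724786
```

View pics/wrist0.png

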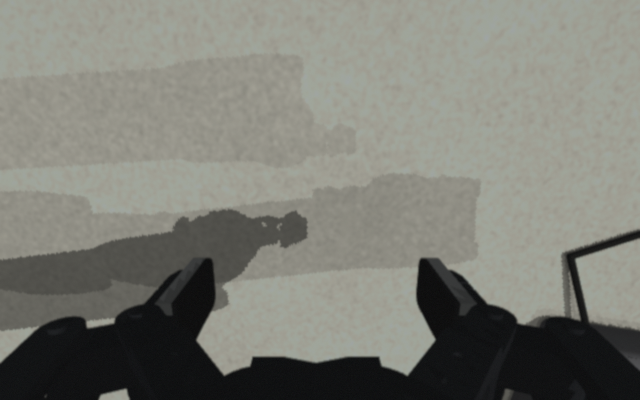

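```bash
cat >> h.py <<'E'
from scipy.spatial.transform import Rotation as R
def pose(o):
    T=np.eye(4);T[:3,:3]=R.from_quat(o["ee_rot"]).as_matrix();T[:3,3]=o["position"];return T
def frame(d,z):
    d=np.array(d,float);d/=np.linalg.norm(d);z=np.array(z,float);z-=d*(z@d);z/=np.linalg.norm(z)
    return np.column_stack([d,np.cross(z,d),z])
def rel(o,p,M):
    T=pose(o)
    w=R.from_matrix(T[:3,:3].T@M).as_rotvec(degrees=True); s=T[:3,:3].T@(np.array(p)-T[:3,3])*1000
    print("turn",w.round(1).tolist(),"n",np.linalg.norm(w).round(),"shift",s.round(1).tolist(),"n",np.linalg.norm(s).round())
E
python3 - <<'E'
from h import *; from workcell import readout
o=readout.get_obs()
rel(o,[.45,-.25,.25],frame([0,0,-1],[.311,-.951,0]))
rel(o,[.48,.19,.23],frame([0,0,-1],[.28,.96,0]))
rel(o,[.5,.0,.25],frame([0,0,-1],[.28,.96,0]))
E
```

```text
turn [-0.0, -0.1, 0.0] n 0.0 shift [-57.7, 350.1, -247.4] n 433.0
turn [-145.6, -0.0, -0.1] n 146.0 shift [-37.2, 515.3, -656.3] n 835.0
turn [-145.6, -0.0, -0.1] n 146.0 shift [-57.4, 475.3, -469.5] n 671.0
```

```bash
python3 -m inch '[[[-10,0,0],[-15,85,-55],0],[[-20,0,0],[-30,145,-100],0],[[-30,0,0],[-45,205,-145],0],[[-40,0,0],[-55,265,-190],0],[[-50,0,0],[-58,320,-230],0],[[-60,0,0],[-58,370,-280],0],[[-70,0,0],[-58,405,-330],0],[[-80,0,0],[-58,435,-385],0],[[-90,0,0],[-58,460,-440],0],[[-100,0,0],[-58,475,-480],0]]'; python3 - <<'E'
from h import *; from workcell import readout
o=readout.get_obs(); print(o["joint_pos"].round(2))
rel(o,[.48,.19,.23],frame([0,0,-1],[.28,.96,0]))
rel(o,[.45,.205,.17],frame([.96*.6,-.28*.6,-.8],[.28,.96,0]))
E
```

```text
clock: 1.4
position: [0.4846, -0.0533, 0.2499]
ee_rot: [-0.173, 0.685, 0.174, 0.685]
ft_force: [0.2, -0.7, -1.3]
grip_width: 0.998
[ 0.68  0.04 -0.67  1.69  0.02  1.42  0.5 ]
turn [-45.3, 0.0, -0.0] n 45.0 shift [20.1, 216.2, 111.7] n 244.0
turn [-43.7, -14.5, -34.9] n 58.0 shift [80.2, 243.6, 92.5] n 273.0
```

```bash
python3 -m inch '[[[-10,0,0],[0,55,25],0],[[-20,0,0],[5,110,50],0],[[-30,0,0],[10,165,80],0],[[-40,0,0],[20,216,110],0],[[-45,0,0],[20,216,112],0]]'; python3 - <<'E'
from h import *; from workcell import readout
o=readout.get_obs(); print(o["joint_pos"].round(2))
rel(o,[.45,.205,.17],frame([.96*.6,-.28*.6,-.8],[.28,.96,0]))
E
```

```text
clock: 2.02
position: [0.4784, 0.1951, 0.2296]
ee_rot: [-0.425, 0.564, 0.427, 0.564]
ft_force: [-0.2, -0.4, 0.1]
grip_width: 0.999
[ 0.38  0.17 -0.94  1.65  0.14  1.39  0.72]
turn [0.3, 0.2, -37.0] n 37.0 shift [59.6, 29.9, 1.7] n 67.0
```

```bash
python3 -m inch '[[[0,0,-10],[15,8,2],0],[[0,0,-20],[30,15,2],0],[[0,0,-30],[45,23,2],0],[[0,0,-37],[60,30,2],0],[[0,0,-37],[60,30,2],0]]'; python3 - <<'E'
from h import *; from workcell import readout,camera
import cv2
o=readout.get_obs(); print(o["joint_pos"].round(2))
rel(o,[.45,.205,.17],frame([.96*.6,-.28*.6,-.8],[.28,.96,0]))
c=camera("wrist");cv2.imwrite("pics/w1.png",c["pixels"][:,:,::-1]);np.savez("/tmp/w1.npz",T=pose(o),**c)
E
```

```text
clock: 2.65
position: [0.4481, 0.2048, 0.1682]
ee_rot: [-0.584, 0.4, 0.226, 0.669]
ft_force: [1.7, -1.0, 1.4]
grip_width: 1.0
[ 0.41 -0.38 -1.18  2.2   0.3   0.79  0.32]
turn [0.5, 0.2, 0.1] n 1.0 shift [-0.4, -2.5, 0.7] n 3.0
```

View pics/w1.png

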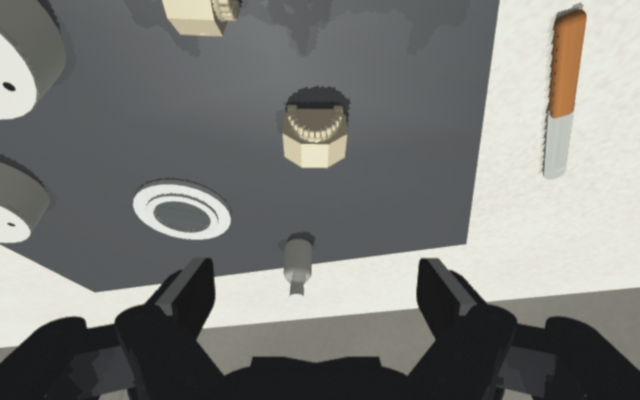

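The wrist view, with the camera on the underside, shows the wanted cast at (315,130) between the fingers with its teeth towards the robot. The flask base is at (183,210). The pad tips are near (210,262) and (420,262).

```bash
python3 - <<'E'
from h import *
import cv2
c=dict(np.load("/tmp/w1.npz"));Tc=c["T_tool_cam"];Tt=cloud(c,Tc);W=cloud(c,c["T"]@Tc)
f=(c["range_z"]>0)&(c["range_z"]<.25)&(c["pixels"].sum(-1)<200)
for nm,s in (("L",slice(0,300)),("R",slice(330,640))):
    q=Tt[:,s][f[:,s]]; q=q[q[:,0]>-.06]
    print(nm,len(q),"x max",np.percentile(q[:,0],[90,99,100]).round(4),"y",q[:,1].min().round(3),q[:,1].max().round(3),"tip z",q[q[:,0]>q[:,0].max()-.006].min(0).round(3),q[q[:,0]>q[:,0].max()-.006].max(0).round(3))
m=(W[...,2]>.008)&(W[...,2]<.07)&(abs(W[...,0]-.497)<.05)&(abs(W[...,1]-.19)<.06)
p=W[m];print(p.min(0),p.max(0))
for lo in (.01,.03):
  q=p[p[:,2]>lo];r=cv2.minAreaRect(q[:,:2].astype(np.float32));print(lo,len(q),np.round(r[0],4),np.round(r[1],4),r[2])
t=p[p[:,2]>.044];r=cv2.minAreaRect(t[:,:2].astype(np.float32));print("front",len(t),np.round(r[0],4),np.round(r[1],4),r[2],t[:,2].max())
g=W[(abs(W[...,2]-.0)<.01)&(abs(W[...,0]-.45)<.05)&(abs(W[...,1]-.05)<.05)];print("bench z",np.median(g[:,2]) if len(g) else None)
m=(W[...,2]>.005)&(W[...,2]<.03)&(abs(W[...,0]-.594)<.075)&(abs(W[...,1]+.018)<.075); print("base",cv2.minEnclosingCircle(W[m][:,:2].astype(np.float32)))
E
```

```text
L 277 x max [-0.0531  0.0993  0.0996] y -0.011 0.145 tip z [ 0.094  0.141 -0.203] [ 0.1    0.145 -0.055]
R 265 x max [-0.0533  0.0971  0.0973] y -0.012 0.137 tip z [0.094 0.134 0.187] [0.097 0.137 0.194]
[0.46968229 0.15723832 0.00803758] [0.52066455 0.22014418 0.05283764]
0.01 3232 [0.494  0.1901] [0.058  0.0408] 73.58588409423828
0.03 2445 [0.494  0.1901] [0.058  0.0408] 73.5312271118164
front 1390 [0.4945 0.1894] [0.0435 0.0396] 73.9882583618164 0.052837636498730994
bench z 0.0014748479428667305
base ((0.5944293737411499, -0.01966640166938305), 0.06276709586381912)
```

```bash
python3 - <<'E'
from h import *
c=dict(np.load("/tmp/w1.npz"));Tt=cloud(c,c["T_tool_cam"])
for r in range(256,310,6):
    print(r,[(u,Tt[r,u].round(3).tolist()) for u in (190,205,211,425,435)])
E
```

```text
256 [(190, [0.333, -0.164, -0.207]), (205, [0.333, -0.164, -0.182]), (211, [0.332, -0.163, -0.172]), (425, [0.332, -0.164, 0.179]), (435, [0.332, -0.164, 0.196])]
262 [(190, [-0.061, 0.01, -0.049]), (205, [-0.06, 0.01, -0.044]), (211, [-0.054, 0.007, -0.043]), (425, [nan, nan, nan]), (435, [-0.061, 0.01, 0.046])]
268 [(190, [-0.066, 0.01, -0.048]), (205, [-0.06, 0.007, -0.044]), (211, [-0.054, 0.004, -0.044]), (425, [-0.061, 0.008, 0.042]), (435, [-0.067, 0.011, 0.044])]
274 [(190, [-0.07, 0.01, -0.046]), (205, [-0.063, 0.006, -0.043]), (211, [-0.056, 0.003, -0.043]), (425, [-0.062, 0.006, 0.042]), (435, [-0.071, 0.01, 0.043])]
280 [(190, [-0.076, 0.01, -0.044]), (205, [-0.063, 0.004, -0.043]), (211, [-0.056, 0.0, -0.043]), (425, [-0.062, 0.003, 0.042]), (435, [-0.073, 0.009, 0.042])]
286 [(190, [-0.078, 0.009, -0.043]), (205, [-0.064, 0.001, -0.043]), (211, [-0.057, -0.002, -0.043]), (425, [-0.062, 0.001, 0.042]), (435, [-0.074, 0.007, 0.042])]
292 [(190, [-0.079, 0.008, -0.043]), (205, [-0.064, -0.001, -0.043]), (211, [-0.059, -0.004, -0.043]), (425, [-0.064, -0.001, 0.042]), (435, [-0.073, 0.004, 0.042])]
298 [(190, [-0.079, 0.005, -0.043]), (205, [-0.065, -0.003, -0.043]), (211, [-0.059, -0.007, -0.043]), (425, [-0.064, -0.004, 0.042]), (435, [-0.074, 0.003, 0.042])]
304 [(190, [-0.079, 0.003, -0.044]), (205, [-0.066, -0.005, -0.043]), (211, [-0.06, -0.009, -0.043]), (425, [-0.065, -0.006, 0.042]), (435, [-0.075, 0.0, 0.042])]
```

```bash
python3 - <<'E'
from h import *
from workcell import readout,camera
import cv2
c=dict(np.load("/tmp/w1.npz"));Tt=cloud(c,c["T_tool_cam"])
for r in (362,375,390): print(r,[(u,Tt[r,u].round(3).tolist()) for u in (260,315,370)])
T=pose(readout.get_obs())
for n in ("side","top"):
    c=camera(n); W=cloud(c); L=(W-T[:3,3])@T[:3,:3]
    m=(abs(L[...,2])<.065)&(abs(L[...,1])<.03)&(L[...,0]>-.2)&(L[...,0]<.05)&(W[...,2]>.07)
    q=L[m];print(n,len(q),"x",np.percentile(q[:,0],[50,90,98,100]).round(3),q[q[:,0]>np.percentile(q[:,0],97)][:6].round(3).tolist())
    im=c["pixels"][:,:,::-1].copy()
    E=c["extrinsics"];K=c["intrinsics"]
    for x in (0,-.013,-.054):
      for z in (-.043,.043):
        P=E[:3,:3]@(T[:3,:3]@[x,0,z]+T[:3,3])+E[:3,3];uv=K@P/P[2];cv2.circle(im,(int(uv[0]),int(uv[1])),1,(0,0,255) if x==0 else (0,255,0),-1)
    v,u=np.array(np.where(m));print(u.mean(),v.mean())
    y0=int(max(0,min(400-150,uv[1]-75)));x0=int(max(0,min(640-200,uv[0]-100)))
    cv2.imwrite(f"pics/{n}1.png",cv2.resize(im[y0:y0+150,x0:x0+200],None,fx=4,fy=4))
E
```

```text
362 [(260, [-0.115, 0.01, -0.014]), (315, [-0.114, 0.009, -0.001]), (370, [-0.114, 0.009, 0.012])]
375 [(260, [-0.119, 0.01, -0.013]), (315, [-0.119, 0.01, -0.001]), (370, [-0.12, 0.011, 0.011])]
390 [(260, [-0.123, 0.009, -0.012]), (315, [-0.124, 0.01, -0.001]), (370, [-0.123, 0.01, 0.011])]
side 1561 x [-0.154 -0.071 -0.054 -0.05 ] [[-0.054, -0.012, -0.042], [-0.055, -0.01, -0.042], [-0.052, -0.01, -0.042], [-0.054, -0.009, -0.041], [-0.054, -0.007, -0.043], [-0.056, -0.006, -0.043]]
396.2812299807816 179.91992312620116
top 1628 x [-0.134 -0.085 -0.062 -0.052] [[-0.055, -0.01, 0.05], [-0.057, -0.012, 0.047], [-0.062, -0.013, 0.049], [-0.059, -0.01, 0.049], [-0.06, -0.012, 0.046], [-0.058, -0.011, 0.045]]
200.88083538083538 261.9889434889435
```

View pics/side1.png

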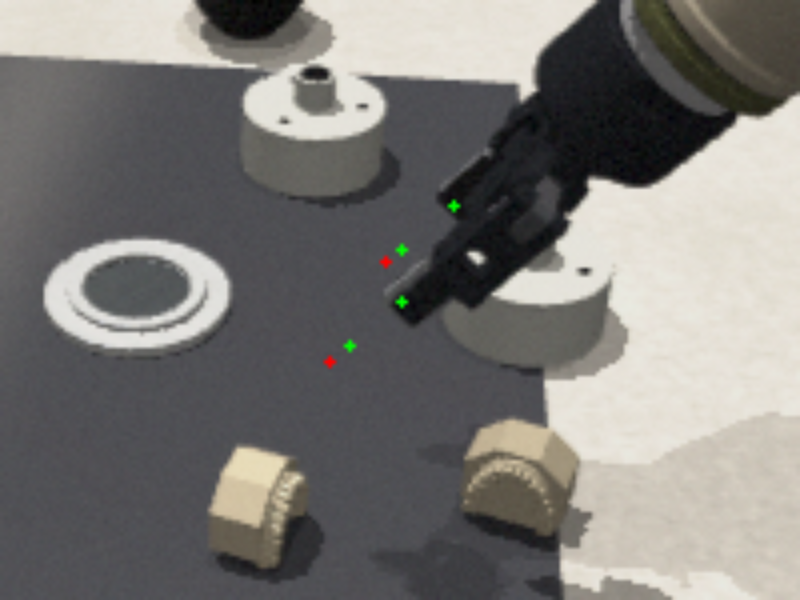

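All three cameras put the open fingertips about 53 mm behind the reported TCP. I expected 13 mm, so the TCP reading lies about 40 mm beyond the real tips. I'll plan with the measured tips. In the side picture the real tips are at (405,310) and (450,205), with the nominal points, in red, well ahead of them.

```bash
python3 - <<'E'
from h import *; from workcell import readout
o=readout.get_obs(); C=np.array([.4935,.190,.024]);s=np.sqrt(.5)
d=np.array([.959*s,-.282*s,-s]);z=[.282,.959,0]
for k in (-.03,-.01,.05): rel(o,C+k*d,frame(d,z))
E
```

```text
turn [0.2, 0.4, -8.2] n 8.0 shift [114.7, 55.8, -3.3] n 128.0
turn [0.2, 0.4, -8.2] n 8.0 shift [134.5, 52.9, -3.4] n 145.0
turn [0.2, 0.4, -8.2] n 8.0 shift [193.9, 44.4, -3.9] n 199.0
```

```bash
python3 -m inch '[[[0,0,-3],[30,22,-2],0],[[0,0,-6],[60,40,-3],0],[[0,0,-8],[90,56,-3],0],[[0,0.4,-8],[112,56,-3],0],[[0.2,0.4,-8.2],[115,56,-3],0]]'; python3 - <<'E'
from h import *; from workcell import readout,camera
import cv2
o=readout.get_obs(); print(o["joint_pos"].round(2))
C=np.array([.4935,.190,.024]);s=np.sqrt(.5)
d=np.array([.959*s,-.282*s,-s]);z=[.282,.959,0]
for k in (-.03,.05): rel(o,C+k*d,frame(d,z))
c=camera("wrist");cv2.imwrite("pics/w2.png",c["pixels"][:,:,::-1]);np.savez("/tmp/w2.npz",T=pose(o),**c)
W=cloud(c,pose(o)@c["T_tool_cam"])
m=(W[...,2]>.012)&(W[...,2]<.07)&(abs(W[...,0]-.497)<.045)&(abs(W[...,1]-.19)<.045)
p=W[m];r=cv2.minAreaRect(p[:,:2].astype(np.float32));print(len(p),np.round(r[0],4),np.round(r[1],4),r[2],p.max(0))
g=W[(abs(W[...,2])<.01)&(abs(W[...,0]-.5)<.05)&(abs(W[...,1]-.1)<.03)];print("bench",np.median(g[:,2]),len(g))
E
```

```text
clock: 3.42
position: [0.4747, 0.1933, 0.0463]
ee_rot: [-0.606, 0.365, 0.173, 0.685]
ft_force: [1.1, 0.0, 1.1]
grip_width: 1.003
[ 0.19  0.34 -1.25  2.33  1.38  1.1  -0.7 ]
turn [-0.3, -0.4, -0.2] n 1.0 shift [-0.9, 2.4, 2.2] n 3.0
turn [-0.3, -0.4, -0.2] n 1.0 shift [79.1, 2.1, 2.7] n 79.0
6258 [0.4943 0.1898] [0.0581 0.0418] 73.53851318359375 [0.52123391 0.22017456 0.05155737]
bench 0.001533453114927058 5235
```

View pics/w2.png

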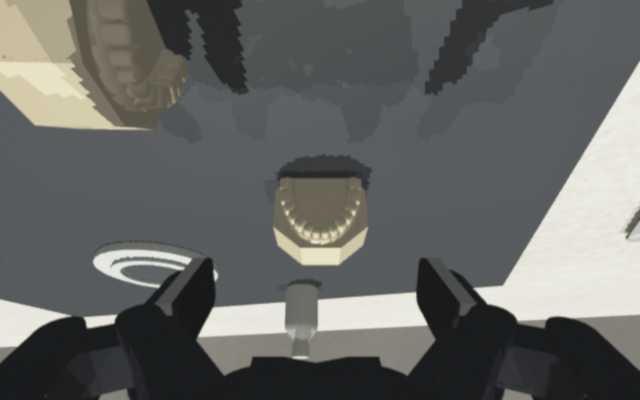

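```bash
python3 -m inch '[[[0,0,0],[20,2,2],0],[[0,0,0],[40,2,2.5],0],[[-0.3,-0.4,0],[60,2,2.5],0],[[-0.3,-0.4,-0.2],[75,2,2.7],0],[[-0.3,-0.4,-0.2],[79,2,2.7],0],[[-0.3,-0.4,-0.2],[79,2,2.7],0]]'; python3 - <<'E'
from h import *; from workcell import readout,camera
import cv2
o=readout.get_obs(); print(o["joint_pos"].round(2))
C=np.array([.4935,.190,.024]);s=np.sqrt(.5)
d=np.array([.959*s,-.282*s,-s]);z=[.282,.959,0]
for k in (.05,): rel(o,C+k*d,frame(d,z))
c=camera("wrist");cv2.imwrite("pics/w3.png",c["pixels"][:,:,::-1]);np.savez("/tmp/w3.npz",T=pose(o),**c)
c=camera("side");cv2.imwrite("pics/s3.png",cv2.resize(c["pixels"][150:310,260:460,::-1],None,fx=3.7,fy=3.7))
E
```

```text
clock: 4.22
position: [0.5247, 0.1848, -0.0188]
ee_rot: [-0.607, 0.361, 0.18, 0.685]
ft_force: [0.2, -0.1, 0.8]
grip_width: 1.001
[ 0.1   0.56 -1.04  2.3   1.66  1.11 -0.8 ]
turn [0.2, 0.4, -0.4] n 1.0 shift [-2.5, -8.0, -3.8] n 9.0
```

View pics/w3.png

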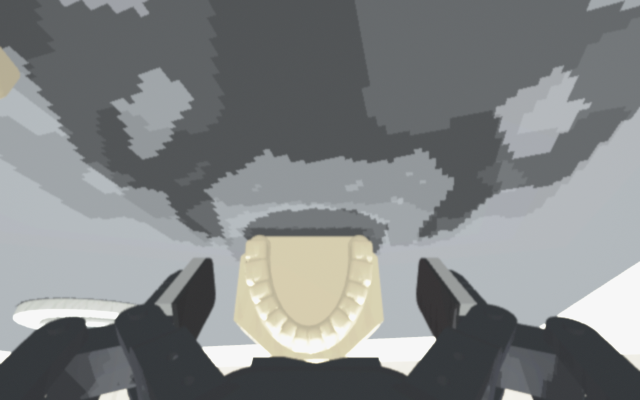

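View pics/s3.png

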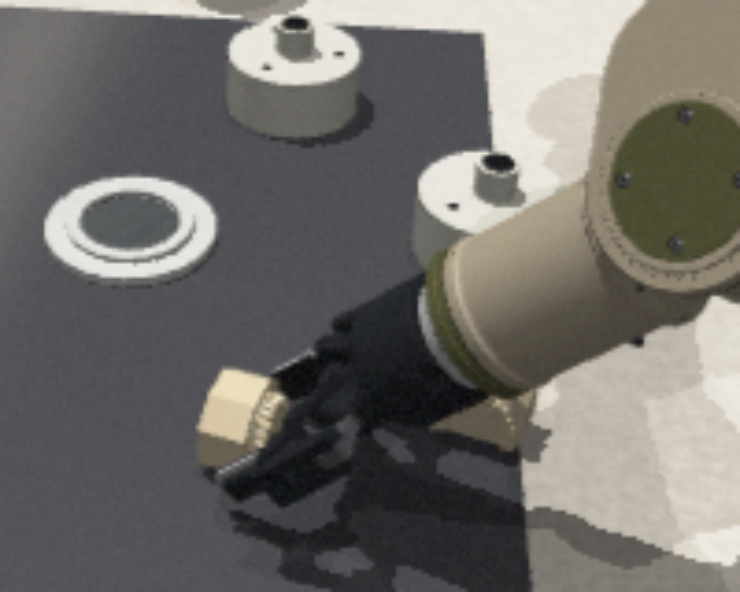

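```bash
python3 -m inch '[[[0.2,0.4,-0.4],[-2.5,-8,-3.8],0],[[0.2,0.4,-0.4],[-2.5,-8,-3.8],0],[[0.2,0.4,-0.4],[-2.5,-8,-3.8],0]]'; python3 - <<'E'
from h import *; from workcell import readout,camera
import cv2
o=readout.get_obs(); print(o["joint_pos"].round(2))
C=np.array([.4935,.190,.024]);s=np.sqrt(.5)
d=np.array([.959*s,-.282*s,-s]);z=[.282,.959,0]
for k in (.05,): rel(o,C+k*d,frame(d,z))
T=pose(o);c=camera("wrist");W=cloud(c,T@c["T_tool_cam"])
m=(W[...,2]>.012)&(W[...,2]<.07)&(c["pixels"][...,0]>120)&(abs(W[...,0]-.497)<.045)&(abs(W[...,1]-.19)<.045)
p=W[m];r=cv2.minAreaRect(p[:,:2].astype(np.float32));print(len(p),np.round(r[0],4),np.round(r[1],4),r[2],p.max(0))
q=(p-T[:3,3])@T[:3,:3];print(q.min(0),q.max(0))
E
```

```text
clock: 4.7
position: [0.5274, 0.1805, -0.0106]
ee_rot: [-0.608, 0.36, 0.175, 0.685]
ft_force: [-0.6, -0.1, 0.4]
grip_width: 1.0
[ 0.11  0.54 -1.05  2.3   1.64  1.11 -0.79]
turn [0.0, 0.1, 0.0] n 0.0 shift [0.7, 0.5, -0.5] n 1.0
12747 [0.4941 0.1897] [0.0855 0.0427] 73.54109191894531 [0.52175213 0.23402578 0.05285468]
[-0.07864222 -0.03393225 -0.04323357] [-0.04388137  0.02158626  0.04224603]
```

```bash
python3 -m inch '[[[0,0,0],[0.7,0.5,-0.5],0.3],[[0,0,0],[0.7,0.5,-0.5],0.6],[[0,0,0],[0.7,0.5,-0.5],1],[[0,0,0],[0.7,0.5,-0.5],1],[[0,0,0],[0.7,0.5,-0.5],1],[[0,0,0],[0.7,0.5,-0.5],1]]' 70; python3 - <<'E'
from h import *; from workcell import readout,camera
import cv2
o=readout.get_obs(); print(o["grip_width"])
T=pose(o);c=camera("wrist");cv2.imwrite("pics/w4.png",c["pixels"][:,:,::-1]);Tt=cloud(c,c["T_tool_cam"])
for r in range(230,310,8): print(r,[(u,Tt[r,u].round(3).tolist()) for u in (215,225,235,400,410)])
E
```

```text
clock: 5.5
position: [0.5273, 0.1802, -0.0114]
ee_rot: [-0.608, 0.36, 0.175, 0.685]
ft_force: [-1.9, 0.1, 4.1]
grip_width: 0.66
0.6598752698358553
230 [(215, [-0.032, 0.013, -0.048]), (225, [-0.031, 0.013, -0.043]), (235, [-0.031, 0.013, -0.038]), (400, [-0.031, 0.013, 0.039]), (410, [-0.032, 0.013, 0.044])]
238 [(215, [-0.024, 0.006, -0.05]), (225, [-0.025, 0.006, -0.045]), (235, [-0.024, 0.006, -0.04]), (400, [-0.025, 0.006, 0.041]), (410, [-0.024, 0.006, 0.046])]
246 [(215, [-0.017, -0.001, -0.053]), (225, [-0.018, -0.001, -0.047]), (235, [-0.017, -0.001, -0.042]), (400, [-0.018, -0.001, 0.043]), (410, [-0.018, -0.001, 0.049])]
254 [(215, [-0.01, -0.009, -0.056]), (225, [-0.009, -0.01, -0.051]), (235, [-0.053, 0.01, -0.034]), (400, [-0.054, 0.01, 0.034]), (410, [-0.008, -0.01, 0.052])]
262 [(215, [-0.0, -0.018, -0.059]), (225, [-0.052, 0.006, -0.038]), (235, [-0.06, 0.01, -0.032]), (400, [-0.061, 0.01, 0.032]), (410, [-0.052, 0.006, 0.039])]
270 [(215, [-0.06, 0.006, -0.04]), (225, [-0.067, 0.01, -0.034]), (235, [-0.067, 0.01, -0.03]), (400, [-0.069, 0.011, 0.03]), (410, [-0.06, 0.006, 0.037])]
278 [(215, [-0.066, 0.006, -0.039]), (225, [-0.074, 0.01, -0.032]), (235, [-0.074, 0.01, -0.029]), (400, [-0.073, 0.01, 0.029]), (410, [-0.074, 0.01, 0.032])]
286 [(215, [-0.08, 0.01, -0.034]), (225, [-0.079, 0.01, -0.031]), (235, [-0.075, 0.008, -0.029]), (400, [-0.079, 0.01, 0.028]), (410, [-0.079, 0.01, 0.031])]
294 [(215, [-0.087, 0.011, -0.032]), (225, [-0.081, 0.008, -0.031]), (235, [-0.075, 0.005, -0.029]), (400, [-0.081, 0.008, 0.028]), (410, [-0.081, 0.008, 0.031])]
302 [(215, [-0.091, 0.011, -0.031]), (225, [-0.083, 0.006, -0.03]), (235, [-0.077, 0.002, -0.029]), (400, [-0.08, 0.005, 0.028]), (410, [-0.09, 0.011, 0.028])]
```

View pics/w4.png

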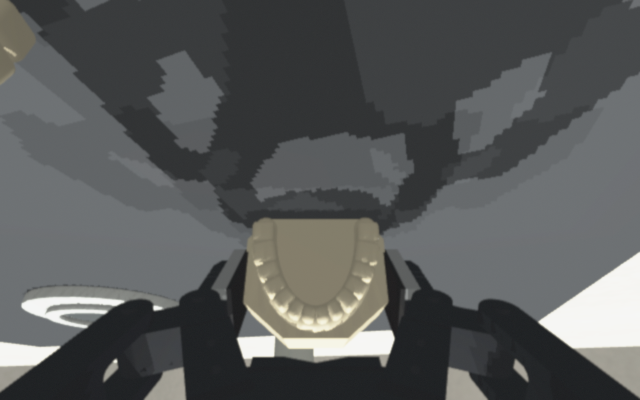

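```bash
python3 -m inch '[[[0,0,0],[-14,-14,0],1],[[0,0,0],[-30,-30,0],1],[[0,0,0],[-50,-50,0],1],[[0,0,0],[-70,-70,0],1],[[0,0,0],[-85,-85,0],1],[[0,0,0],[-85,-85,0],1]]'; python3 - <<'E'
from h import *; from workcell import readout,camera
import cv2
o=readout.get_obs(); print(o["joint_pos"].round(2),pose(o).round(3))
c=camera("wrist");cv2.imwrite("pics/w5.png",c["pixels"][:,:,::-1])
E
```

```text
clock: 6.3
position: [0.528, 0.1798, 0.1101]
ee_rot: [-0.608, 0.359, 0.174, 0.686]
ft_force: [-0.7, -0.5, -2.3]
grip_width: 0.658
[ 0.4   0.16 -1.3   2.25  1.23  0.93 -0.42] [[ 0.681 -0.676  0.281  0.528]
 [-0.198  0.199  0.96   0.18 ]
 [-0.705 -0.709  0.002  0.11 ]
 [ 0.     0.     0.     1.   ]]
```

View pics/w5.png

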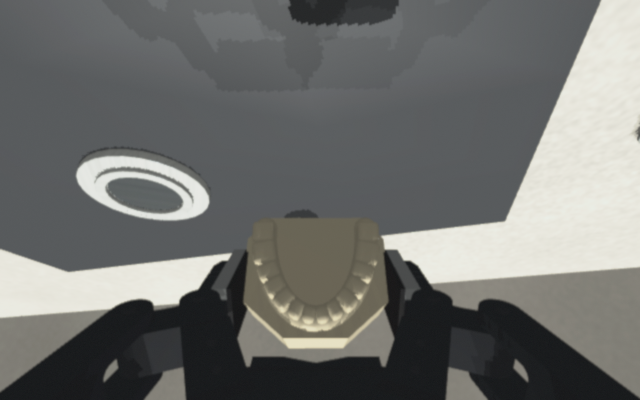

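```bash
python3 -m inch '[[[-10,0,0],[20,-20,-30],1],[[-20,0,0],[40,-40,-60],1],[[-30,0,0],[60,-60,-90],1],[[-40,0,0],[80,-80,-120],1],[[-50,0,0],[95,-95,-145],1],[[-60,0,0],[108,-107,-164],1],[[-70,0,0],[108,-107,-164],1],[[-80,0,0],[108,-107,-164],1],[[-90,0,0],[108,-107,-164],1]]'; python3 - <<'E'
from h import *; from workcell import readout,camera
import cv2
o=readout.get_obs(); print(o["joint_pos"].round(2),pose(o).round(3))
E
```

```text
clock: 7.48
position: [0.626, -0.0209, 0.1058]
ee_rot: [0.914, -0.13, -0.38, -0.053]
ft_force: [-0.6, 0.4, -2.2]
grip_width: 0.663
[ 0.83  0.11 -1.11  2.25  1.36  0.47  1.47] [[ 0.677 -0.278 -0.681  0.626]
 [-0.198 -0.961  0.195 -0.021]
 [-0.709  0.003 -0.706  0.106]
 [ 0.     0.     0.     1.   ]]
```

```bash
python3 - <<'E'
from h import *; from workcell import readout
o=readout.get_obs()
for az in (0,-16,-40,-60):
    a=np.radians(az);s=np.sqrt(.5);d=np.array([np.cos(a)*s,np.sin(a)*s,-s]);z=[np.sin(a),-np.cos(a),0]
    print(az);rel(o,np.array([.5944,-.0197,.14])+.05*d,frame(d,z))
E
```

```text
0
turn [-101.0, 9.4, -9.2] n 102.0 shift [3.1, -2.2, -1.5] n 4.0
-16
turn [-90.0, 0.3, -0.1] n 90.0 shift [4.1, 7.6, -2.5] n 9.0
-40
turn [-72.3, -12.6, 12.7] n 75.0 shift [2.0, 21.9, -0.3] n 22.0
-60
turn [-56.7, -22.5, 22.5] n 65.0 shift [-2.8, 32.1, 4.6] n 33.0
```

```bash
python3 -m inch '[[[-10,-1.7,1.7],[0,3,0],1],[[-20,-3.5,3.5],[0,6,0],1],[[-30,-5.2,5.2],[0,9,0],1],[[-40,-7,7],[1,12,0],1],[[-50,-8.7,8.7],[1,15,0],1],[[-60,-10.5,10.5],[2,18,0],1],[[-70,-12.2,12.2],[2,21,0],1],[[-72.3,-12.6,12.7],[2,22,0],1]]'; python3 - <<'E'
from h import *; from workcell import readout,camera
import cv2
o=readout.get_obs(); print(o["joint_pos"].round(2),pose(o).round(3))
for az in (0,-16,-40,-60):
    a=np.radians(az);s=np.sqrt(.5);d=np.array([np.cos(a)*s,np.sin(a)*s,-s]);z=[np.sin(a),-np.cos(a),0]
    print(az);rel(o,np.array([.5944,-.0197,.14])+.05*d,frame(d,z))
for n in ("wrist","side","top"):
    c=camera(n);cv2.imwrite(f"pics/{n}6.png",c["pixels"][:,:,::-1]);np.savez(f"/tmp/{n}6.npz",T=pose(o),**c)
E
```

```text
clock: 8.48
position: [0.6235, -0.0375, 0.1066]
ee_rot: [0.731, 0.011, -0.459, 0.505]
ft_force: [-0.1, 0.1, -1.7]
grip_width: 0.659
[ 0.81  0.57 -1.4   2.13  1.56  1.23  2.6 ] [[ 0.578  0.48  -0.66   0.624]
 [-0.447 -0.49  -0.748 -0.037]
 [-0.683  0.728 -0.069  0.107]
 [ 0.     0.     0.     1.   ]]
0
turn [-31.5, 27.1, -3.2] n 42.0 shift [-3.0, -7.1, -17.3] n 19.0
-16
turn [-20.5, 15.5, -2.7] n 26.0 shift [0.5, -3.0, -9.1] n 10.0
-40
turn [-3.8, -1.8, -1.9] n 5.0 shift [2.3, 0.0, 5.2] n 6.0
-60
turn [10.1, -16.1, -1.2] n 19.0 shift [0.4, -0.6, 17.3] n 17.0
```

View pics/side6.png

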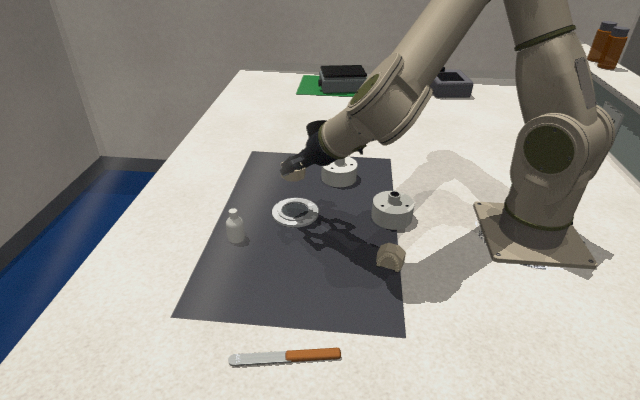

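View pics/wrist6.png

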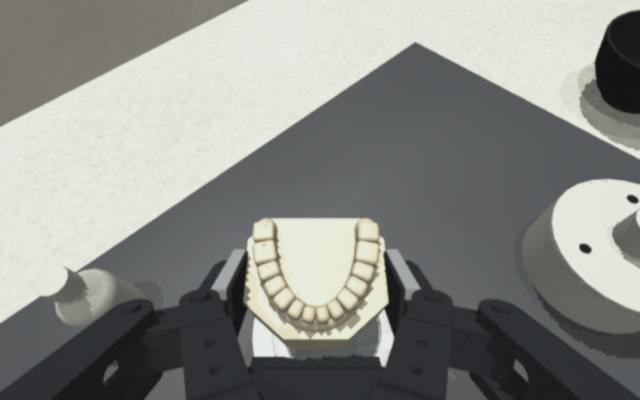

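```bash
python3 -m inch '[[[5,-8,-0.5],[0,0,8],1],[[10,-16,-1.2],[0,0,17],1],[[10,-16,-1.2],[0,0,17],1],[[10,-16,-1.2],[0,0,17],1]]'; python3 - <<'E'
from h import *; from workcell import readout,camera
import cv2
o=readout.get_obs(); print(o["joint_pos"].round(2),pose(o).round(3))
for az in (-40,-60,-75):
    a=np.radians(az);s=np.sqrt(.5);d=np.array([np.cos(a)*s,np.sin(a)*s,-s]);z=[np.sin(a),-np.cos(a),0]
    print(az);rel(o,np.array([.5944,-.0197,.14])+.05*d,frame(d,z))
for n in ("wrist","side","top"):
    c=camera(n);cv2.imwrite(f"pics/{n}7.png",c["pixels"][:,:,::-1]);np.savez(f"/tmp/{n}7.npz",T=pose(o),**c)
E
```

```text
clock: 9.12
position: [0.6126, -0.0505, 0.1065]
ee_rot: [0.702, -0.091, -0.56, 0.431]
ft_force: [-0.9, -0.0, -2.9]
grip_width: 0.659
[ 0.55  0.65 -1.24  1.92  1.4   1.52  2.5 ] [[ 0.357  0.355 -0.864  0.613]
 [-0.611 -0.611 -0.503 -0.05 ]
 [-0.707  0.707 -0.002  0.106]
 [ 0.     0.     0.     1.   ]]
-40
turn [-14.1, 13.9, -0.0] n 20.0 shift [-0.4, -3.1, -11.7] n 12.0
-60
turn [0.1, -0.2, -0.0] n 0.0 shift [1.0, -1.6, 0.4] n 2.0
-75
turn [10.7, -10.8, -0.0] n 15.0 shift [0.1, -2.5, 9.6] n 10.0
```

View pics/top7.png

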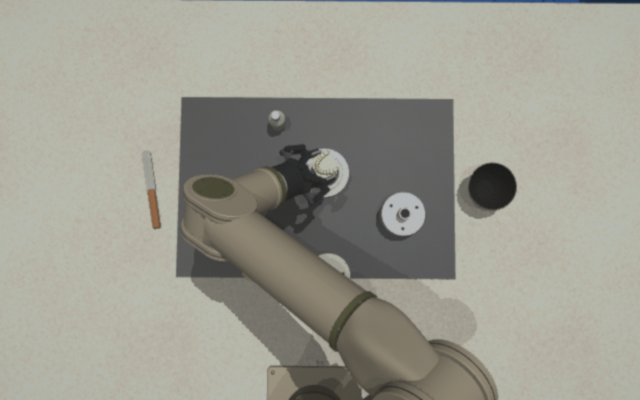

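View pics/wrist7.png

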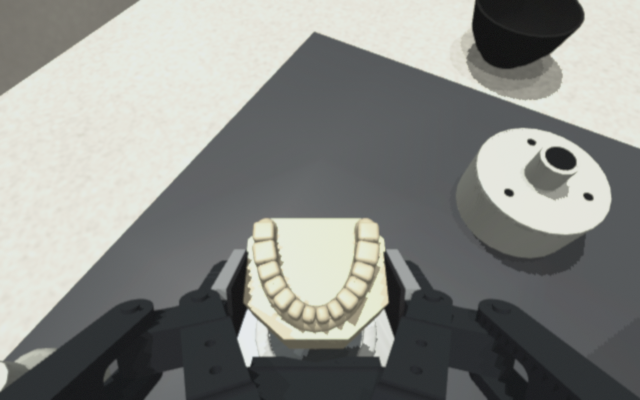

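The top view shows the cast held level over the flask, teeth up. The wrist view shows it between the pads, with its heel edge at row 218. The cover, on the right, and the bottle are well clear. Next I'll measure where the cast sits in the hand.

```bash
python3 - <<'E'
from h import *
import cv2
c=dict(np.load("/tmp/wrist7.npz"));T=c["T"];W=cloud(c,T@c["T_tool_cam"])
px=c["pixels"].astype(int)
m=(px.sum(-1)>330)&(c["range_z"]<.22)&(c["range_z"]>0); 
k,l,s,ce=cv2.connectedComponentsWithStats(m.astype(np.uint8)); i=1+np.argmax(s[1:,4]);m=l==i;print(s[i])
a=np.radians(-60);h=np.array([np.cos(a),np.sin(a),0]);X=-h;Z=np.array([0,0,1]);Y=np.cross(Z,X)
C0=T[:3,3]-.05*T[:3,0];print("C0",C0)
M=np.stack([X,Y,Z]);q=(W[m]-C0)@M.T*1000
print("nominal-cast-frame mm min/max",np.percentile(q,[.3,99.7],axis=0).round(1))
pal=np.zeros_like(m);pal[224:262,290:340]=1
p=(W[pal]-C0)@M.T*1000;A=np.c_[p[:,:2],np.ones(len(p))];co,*_=np.linalg.lstsq(A,p[:,2],rcond=None);print("palate plane",co.round(3),"resid",np.std(A@co-p[:,2]).round(2))
for u in (262,285,312,340,365):
    col=np.where(m[:,u])[0]; r=col.min(); print(u,r,((W[r+1,u]-C0)@M.T*1000).round(1))
# y sides at front
yy=q[(abs(q[:,2]-9)<3)];print("y at z9",np.percentile(yy[:,1],[.5,99.5]))
E
```

```text
[  212   218   208   122 16293]
C0 [ 0.59479286 -0.01992441  0.14183938]
nominal-cast-frame mm min/max [[-24.5 -34.   -9.2]
 [ 25.4  34.6  30.2]]
 ** On entry to DLASCL parameter number  4 had an illegal value
 ** On entry to DLASCL parameter number  4 had an illegal valueTraceback (most recent call last):
  File "<stdin>", line 12, in <module>
    x, resids, rank, s = _umath_linalg.lstsq(a, b, rcond,
                         ~~~~~~~~~~~~~~~~~~~^^^^^^^^^^^^^
                                             signature=signature)
                                             ^^^^^^^^^^^^^^^^^^^^
    raise LinAlgError("SVD did not converge in Linear Least Squares")
numpy.linalg.LinAlgError: SVD did not converge in Linear Least Squares
```

```bash
python3 - <<'E'
from h import *
c=dict(np.load("/tmp/wrist7.npz"));T=c["T"];W=cloud(c,T@c["T_tool_cam"])
a=np.radians(-60);h=np.array([np.cos(a),np.sin(a),0]);X=-h;Z=np.array([0,0,1]);Y=np.cross(Z,X)
C0=T[:3,3]-.05*T[:3,0];M=np.stack([X,Y,Z]);Q=(W-C0)@M.T*1000
p=Q[224:262,290:340].reshape(-1,3);p=p[np.isfinite(p[:,2])];A=np.c_[p[:,:2],np.ones(len(p))];co,*_=np.linalg.lstsq(A,p[:,2],rcond=None);print("palate",len(p),co.round(3),np.std(A@co-p[:,2]).round(2),p.mean(0).round(1))
for u in (262,285,312,340,365):
    for r in (219,220,222): print(u,r,Q[r,u].round(1))
for r in (270,280,290): print(r,[(u,Q[r,u].round(1).tolist()) for u in (246,250,256,375,381,384)])
for r in range(295,345,5): print(r,Q[r,312].round(1))
E
```

```text
palate 1896 [ 7.00e-03 -3.00e-03  8.45e+00] 0.57 [-12.9  -0.2   8.4]
262 219 [-22.2 -22.8  11.8]
262 220 [-21.5 -22.7  12.3]
262 222 [-18.2 -21.8  16.9]
285 219 [-23.7 -13.2   8.9]
285 220 [-23.7 -13.3   8. ]
285 222 [-22.8 -13.3   7.9]
312 219 [-24.   -1.4   8.5]
312 220 [-23.6  -1.4   8.3]
312 222 [-22.7  -1.4   8. ]
340 219 [-24.5  11.    7.6]
340 220 [-23.6  11.    8.3]
340 222 [-22.5  10.9   8.7]
365 219 [-21.5  21.2  13.4]
365 220 [-21.7  21.4  12.2]
365 222 [-18.5  20.6  16.7]
270 [(246, [-0.4, -27.9, 9.1]), (250, [-0.6, -26.4, 8.6]), (256, [-1.0, -24.2, 7.3]), (375, [-0.9, 24.5, 8.2]), (381, [-0.7, 26.8, 8.8]), (384, [-1.1, 28.3, 7.6])]
280 [(246, [3.9, -27.4, 9.6]), (250, [3.7, -25.9, 8.8]), (256, [3.4, -23.7, 8.0]), (375, [3.3, 24.2, 8.2]), (381, [3.4, 26.5, 8.4]), (384, [3.2, 27.8, 7.9])]
290 [(246, [7.5, -27.3, 8.1]), (250, [7.4, -25.8, 7.7]), (256, [7.6, -23.2, 8.5]), (375, [7.6, 23.7, 9.1]), (381, [7.4, 26.2, 8.3]), (384, [7.3, 27.4, 7.9])]
295 [ 9.5 -1.1  8.7]
300 [11.4 -1.1  8.4]
305 [13.8 -1.  10.6]
310 [17.3 -0.9 18.1]
315 [18.6 -0.9 16. ]
320 [20.6 -0.9 17.3]
325 [21.1 -1.  10.6]
330 [22.8 -1.   9.9]
335 [24.2 -1.   7.8]
340 [25.4 -1.   3.7]
```

```bash
python3 - <<'E'
from h import *
import cv2
from scipy.optimize import least_squares
def circ(P):
    f=lambda a:np.hypot(P[:,0]-a[0],P[:,1]-a[1])-a[2]
    r=least_squares(f,[*P.mean(0),.05],loss="soft_l1",f_scale=.001);return r.x.round(4),np.std(f(r.x)).round(4)
def ray(c,Twc,uv,z):
    K=c["intrinsics"];d=np.c_[(uv[:,0]-K[0,2])/K[0,0],(uv[:,1]-K[1,2])/K[1,1],np.ones(len(uv))]@Twc[:3,:3].T
    o=Twc[:3,3];t=(z-o[2])/d[:,2];return (o+d*t[:,None])[:,:2]
for n,roi in (("w1",(120,250,170,250)),("w2",(85,225,235,300)),("top0",(290,360,140,205)),("side0",(265,325,190,230))):
    c=dict(np.load(f"/tmp/{n}.npz"));Twc=c["T"]@c["T_tool_cam"] if n[0]=="w" else np.linalg.inv(c["extrinsics"])
    g=c["pixels"].min(-1);x0,x1,y0,y1=roi;s=g[y0:y1,x0:x1];th,m=cv2.threshold(s,0,255,cv2.THRESH_OTSU)
    cs,h=cv2.findContours(m,cv2.RETR_CCOMP,cv2.CHAIN_APPROX_NONE)
    for k,ct in enumerate(cs):
        if len(ct)<60: continue
        uv=ct[:,0].astype(float)+[x0,y0]; 
        for z in ((.009,.0) if h[0][k][3]<0 else (.014,.009)): print(n,"outer" if h[0][k][3]<0 else "inner",len(ct),"z",z,*circ(ray(c,Twc,uv,z)))
E
```

```text
w1 outer 221 z 0.009 [ 0.5963 -0.0216  0.0616] 0.0006
w1 outer 221 z 0.0 [ 0.6067 -0.0308  0.0637] 0.0006
w1 inner 130 z 0.014 [ 0.5963 -0.0215  0.0362] 0.0006
w1 inner 130 z 0.009 [ 0.6022 -0.0267  0.0369] 0.0006
w1 inner 141 z 0.014 [ 0.5903 -0.0164  0.0429] 0.0031
w1 inner 141 z 0.009 [ 0.596  -0.0215  0.0437] 0.0031
w2 outer 430 z 0.009 [ 0.6045 -0.0293  0.0534] 0.0132
w2 outer 430 z 0.0 [ 0.6271 -0.0499  0.0575] 0.0142
top0 outer 136 z 0.009 [ 0.5942 -0.0191  0.0604] 0.0007
top0 outer 136 z 0.0 [ 0.5953 -0.0191  0.0608] 0.0007
top0 inner 82 z 0.014 [ 0.5941 -0.0191  0.037 ] 0.0008
top0 inner 82 z 0.009 [ 0.5947 -0.0191  0.0372] 0.0008
side0 outer 106 z 0.009 [ 0.5971 -0.0167  0.0596] 0.0011
side0 outer 106 z 0.0 [ 0.5991 -0.0289  0.0604] 0.0011
side0 inner 65 z 0.014 [ 0.5972 -0.017   0.037 ] 0.001
side0 inner 65 z 0.009 [ 0.5983 -0.0239  0.0373] 0.001
```

```bash
python3 -m inch '[[[0,0,0],[15,-15,0],1],[[0,0,0],[30,-30,0],1],[[0,0,0],[45,-45,0],1],[[0,0,0],[60,-60,0],1],[[0,0,0],[64,-64,0],1],[[0,0,0],[64,-64,0],1]]'; cat > b.py <<'E'
from h import *; from workcell import readout,camera
import sys
o=readout.get_obs(); print(o["joint_pos"].round(2),o["ft_force"].round(1),o["torque"].round(2))
a=np.radians(-60);s=np.sqrt(.5);d=np.array([np.cos(a)*s,np.sin(a)*s,-s]);z=[np.sin(a),-np.cos(a),0]
T=pose(o);print("C0",(T[:3,3]-.05*T[:3,0]).round(4))
for zz in map(float,sys.argv[1:]):
    rel(o,np.array([.5946,-.0197,zz])+.05*d,frame(d,z))
E
python3 b.py .045 .034 .030
```

```text
clock: 10.02
position: [0.6124, -0.0512, 0.016]
ee_rot: [0.701, -0.092, -0.56, 0.431]
ft_force: [-0.0, 0.3, -1.7]
grip_width: 0.661
[ 0.46  0.79 -1.11  1.95  1.52  1.49  2.36] [-0.   0.3 -1.7] [ 0.84  0.46 -0.03]
C0 [ 0.5946 -0.0206  0.0514]
turn [0.0, -0.1, -0.0] n 0.0 shift [3.9, -5.1, -0.3] n 6.0
turn [0.0, -0.1, -0.0] n 0.0 shift [11.7, -12.9, -0.3] n 17.0
turn [0.0, -0.1, -0.0] n 0.0 shift [14.5, -15.7, -0.3] n 21.0
```

Underside is now about 21 mm above the floor. I'll lower it in small steps and watch the force.

```bash
python3 -m inch '[[[0,0,0],[4,-5,0],1],[[0,0,0],[8,-9,0],1],[[0,0,0],[10,-11,0],1],[[0,0,0],[10,-11,0],1]]'; python3 b.py .034 .031;  python3 - <<'E'
from workcell import camera
import cv2
for n in ("side","top","wrist"):
    c=camera(n)["pixels"][:,:,::-1]
    c={"side":c[130:290,220:420],"top":c[110:260,230:430],"wrist":c}[n]
    f=1 if n=="wrist" else 3.7
    cv2.imwrite(f"pics/{n}8.png",cv2.resize(c,None,fx=f,fy=f))
E
```

```text
clock: 10.52
position: [0.612, -0.0506, 0.001]
ee_rot: [0.701, -0.092, -0.56, 0.431]
ft_force: [0.3, 0.1, -1.3]
grip_width: 0.657
[ 0.44  0.82 -1.09  1.96  1.54  1.48  2.33] [ 0.3  0.1 -1.3] [ 0.86  0.47 -0.02]
C0 [ 0.5943 -0.02    0.0364]
turn [0.0, -0.1, -0.0] n 0.0 shift [1.6, -1.8, -0.4] n 2.0
turn [0.0, -0.1, -0.0] n 0.0 shift [3.7, -3.9, -0.4] n 5.0
```

View pics/side8.png

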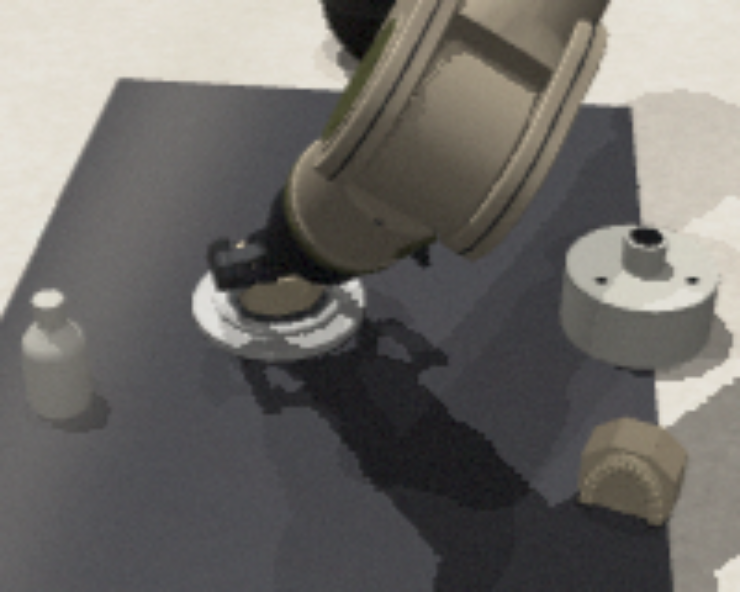

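View pics/top8.png

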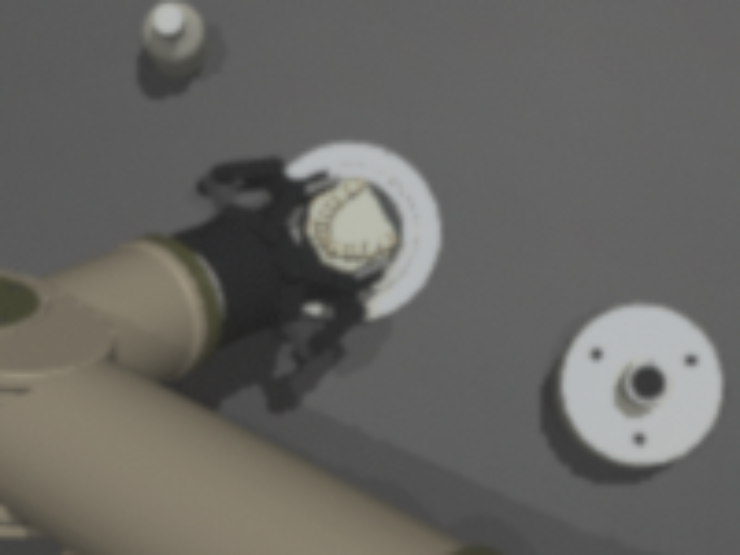

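View pics/wrist8.png

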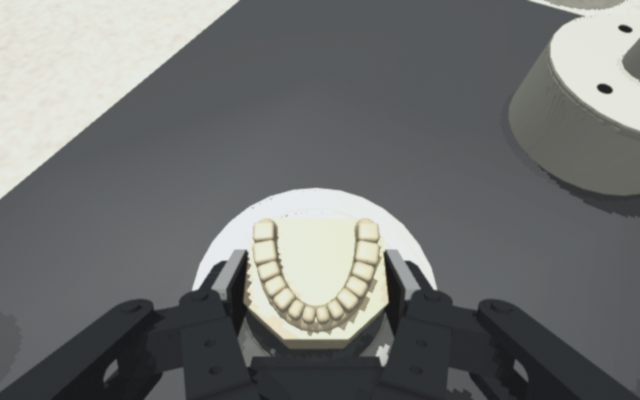

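The wrist view shows the cast centred left to right in the plate, whose arc runs from (195,290) over (316,188) to (438,290). I'll fit that arc to check the centring in this view.

```bash
python3 - <<'E'
from h import *; from workcell import readout
import cv2
from scipy.optimize import least_squares
T=pose(readout.get_obs());w=dict(np.load("/tmp/wrist7.npz"));Twc=T@w["T_tool_cam"];K=w["intrinsics"]
im=cv2.imread("pics/wrist8.png");g=im.min(-1).astype(int)
pts=[]
for u in range(215,425,3):
    col=g[170:300,u]; r=np.where((col[1:]>150)&(col[:-1]<=150))[0]
    if len(r): pts.append((u,170+r[0]+.5))
uv=np.array(pts,float);uv=uv[uv[:,1]<262];print(len(uv),uv[::8].tolist())
d=np.c_[(uv[:,0]-K[0,2])/K[0,0],(uv[:,1]-K[1,2])/K[1,1],np.ones(len(uv))]@Twc[:3,:3].T
for z in (.009,.0105):
    P=(Twc[:3,3]+d*((z-Twc[2,3])/d[:,2])[:,None])[:,:2]
    r=least_squares(lambda a:np.hypot(P[:,0]-a[0],P[:,1]-a[1])-.062,[.59,-.02],loss="soft_l1",f_scale=.0005);print(z,r.x.round(4),np.std(r.fun))
print("C0",T[:3,3]-.05*T[:3,0])
E
```

```text
70 [[215.0, 237.5], [239.0, 213.5], [263.0, 198.5], [287.0, 190.5], [311.0, 187.5], [335.0, 189.5], [359.0, 195.5], [383.0, 207.5], [407.0, 228.5]]
0.009 [ 0.5955 -0.021 ] 0.00018775865900544166
0.0105 [ 0.595  -0.0201] 0.00023318337939052744
C0 [ 0.59440074 -0.01996874  0.0366941 ]
```

```bash
python3 -m inch '[[[0,0,0],[1.2,-1.2,-0.4],1],[[0,0,0],[2.4,-2.4,-0.4],1],[[0,0,0],[3.2,-3.2,-0.4],1],[[0,0,0],[3.2,-3.2,-0.4],1]]'; python3 b.py .0305
```

```text
clock: 11.18
position: [0.6125, -0.0503, -0.0033]
ee_rot: [0.701, -0.092, -0.56, 0.431]
ft_force: [0.5, 0.3, -1.3]
grip_width: 0.662
[ 0.44  0.83 -1.08  1.95  1.55  1.48  2.33] [ 0.5  0.3 -1.3] [0.88 0.56 0.01]
C0 [ 0.5947 -0.0198  0.0321]
turn [0.0, -0.1, -0.0] n 0.0 shift [1.0, -1.2, 0.2] n 2.0
```

```bash
python3 -m inch '[[[0,0,0],[0.8,-0.8,0],1],[[0,0,0],[1.4,-1.4,0],1],[[0,0,0],[1.4,-1.4,0],1]]'; python3 b.py .0295
```

```text
clock: 11.55
position: [0.6125, -0.0504, -0.0047]
ee_rot: [0.701, -0.092, -0.56, 0.431]
ft_force: [-2.7, 0.3, 4.7]
grip_width: 0.659
[ 0.44  0.83 -1.08  1.95  1.55  1.48  2.32] [-2.7  0.3  4.7] [ 0.07  0.58 -0.47]
C0 [ 0.5947 -0.0198  0.0306]
turn [0.0, -0.1, -0.1] n 0.0 shift [0.7, -0.9, 0.2] n 1.0
```

```bash
python3 -m inch '[[[0,0,0],[0.2,-0.2,0],0.8],[[0,0,0],[0,0,0],0.2],[[0,0,0],[0,0,0],0],[[0,0,0],[0,0,0],0],[[0,0,0],[0,0,0],0]]'; python3 b.py .0295;  python3 - <<'E'
from workcell import camera
import cv2
cv2.imwrite("pics/wrist9.png",camera("wrist")["pixels"][:,:,::-1])
E
```

```text
clock: 12.18
position: [0.6126, -0.0504, -0.0047]
ee_rot: [0.701, -0.092, -0.56, 0.431]
ft_force: [-0.3, 0.8, 0.7]
grip_width: 0.997
[ 0.44  0.83 -1.08  1.95  1.55  1.48  2.32] [-0.3  0.8  0.7] [ 0.64  0.42 -0.05]
C0 [ 0.5948 -0.0198  0.0306]
turn [0.0, -0.1, -0.1] n 0.0 shift [0.7, -0.9, 0.2] n 1.0
```

View pics/wrist9.png

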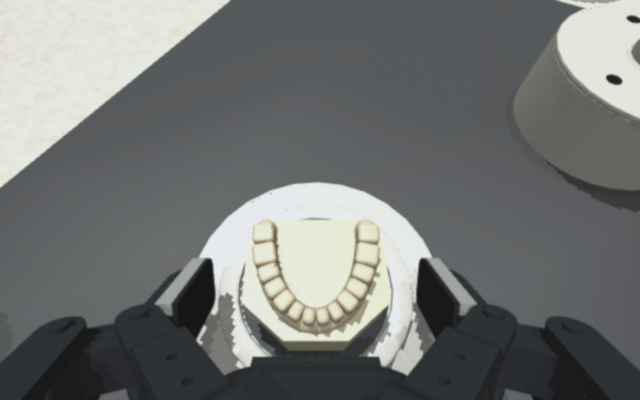

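The cast is released and sits inside the collar. I'll back straight out along the tool axis and look again.

```bash
python3 -m inch '[[[0,0,0],[-20,0,0],0],[[0,0,0],[-50,0,0],0],[[0,0,0],[-85,0,0],0],[[0,0,0],[-120,0,0],0],[[0,0,0],[-120,0,0],0]]'; python3 b.py .0295;  python3 - <<'E'
from h import *
from workcell import camera,readout
import cv2
T=pose(readout.get_obs());c=camera("wrist");cv2.imwrite("pics/wrist10.png",c["pixels"][:,:,::-1])
W=cloud(c,T@c["T_tool_cam"]);px=c["pixels"].astype(int)
# plane of base top inside arch
m=(abs(W[...,2]-.038)<.004)&(np.hypot(W[...,0]-.5946,W[...,1]+.0197)<.034)
p=W[m];A=np.c_[p[:,:2]-p[:,:2].mean(0),np.ones(len(p))];co,*_=np.linalg.lstsq(A,p[:,2],rcond=None);print("top plane",len(p),co.round(4),np.std(A@co-p[:,2]))
m=(W[...,2]>.03)&(np.hypot(W[...,0]-.5946,W[...,1]+.0197)<.045);p=W[m]
a=np.radians(-60);X=-np.array([np.cos(a),np.sin(a),0]);Y=np.cross([0,0,1],X);q=(p-[.5946,-.0197,.029])@np.stack([X,Y,[0,0,1]]).T*1000
print(np.percentile(q,[.3,99.7],axis=0).round(1)); r=cv2.minAreaRect(q[:,:2].astype(np.float32));print(r)
g=W[(abs(W[...,2])<.006)&(W[...,1]<-.1)];print("bench",np.median(g[:,2]))
c=camera("top");W=cloud(c);m=(W[...,2]>.03)&(W[...,2]<.06)&(np.hypot(W[...,0]-.5946,W[...,1]+.0197)<.045);q=(W[m]-[.5946,-.0197,.029])@np.stack([X,Y,[0,0,1]]).T*1000;print("top",len(q),q.min(0),q.max(0))
cv2.imwrite("pics/top10.png",c["pixels"][:,:,::-1])
E
```

```text
clock: 12.85
position: [0.5699, 0.0265, 0.0826]
ee_rot: [0.703, -0.091, -0.558, 0.432]
ft_force: [0.2, -0.6, -0.3]
grip_width: 0.998
[ 0.38  0.7  -1.24  1.95  1.36  1.62  2.33] [ 0.2 -0.6 -0.3] [0.63 0.34 0.02]
C0 [0.5519 0.057  0.1179]
turn [0.1, -0.4, -0.1] n 0.0 shift [124.5, -0.7, 2.7] n 125.0
top plane 2712 [ 0.0056 -0.0113  0.0391] 0.0010955467276070722
[[-23.9 -28.5   1.4]
 [ 26.1  29.   21.3]]
((1.1462249755859375, 0.1601581573486328), (51.192176818847656, 58.01344299316406), 0.22875380516052246)
bench 0.0016812555728495937
top 430 [-21.82660545 -28.25993856   1.09445311] [28.24712371 29.70544953 22.65733174]
```

View pics/wrist10.png

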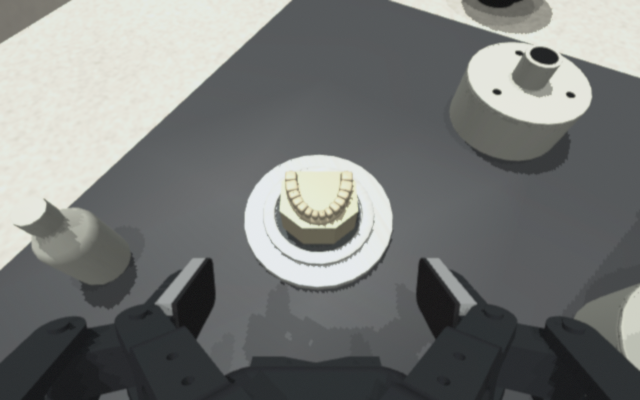

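The cast is seated. Its base top reads 37.5 mm after the wrist camera's bench bias, against an expected 38. It is level within about 0.013 rad and centred within about 1 mm. Next is the cover.

```bash
cat > r.py <<'E'
from h import *; from workcell import readout
import sys
# x y z yaz(deg): tool down
o=readout.get_obs(); print(o["joint_pos"].round(2),o["ft_force"].round(1))
x,y,z,az=map(float,sys.argv[1:5]);a=np.radians(az)
rel(o,[x,y,z],frame([0,0,-1],np.cross([0,0,-1],[np.cos(a),np.sin(a),0])))
E
python3 r.py .53 -.09 .16 -90;python3 r.py .491 -.2105 .12 -120
```

```text
[ 0.38  0.71 -1.23  1.95  1.37  1.62  2.33] [-0.3 -0.1 -1.2]
turn [28.5, -11.9, -44.0] n 54.0 shift [-0.9, 111.6, 91.3] n 144.0
[ 0.38  0.71 -1.23  1.95  1.37  1.62  2.33] [-0.3 -0.1 -1.2]
turn [56.9, -23.7, -40.8] n 74.0 shift [87.2, 143.1, 185.6] n 250.0
```

```bash
python3 -m inch '[[[5,-2,-8],[-25,30,15],0],[[10,-4,-16],[-25,55,30],0],[[16,-7,-25],[-15,80,55],0],[[22,-9,-34],[-5,100,75],0],[[28.5,-12,-42],[0,112,92],0],[[35,-15,-43],[20,120,115],0],[[42,-18,-43],[40,127,135],0],[[50,-21,-42],[65,135,160],0],[[56.9,-23.7,-40.8],[87,143,185],0],[[56.9,-23.7,-40.8],[87,143,185],0]]'; python3 r.py .491 -.2105 .12 -120;  python3 - <<'E'
from h import *
from workcell import camera,readout
import cv2
T=pose(readout.get_obs());c=camera("wrist");cv2.imwrite("pics/wrist11.png",c["pixels"][:,:,::-1]);np.savez("/tmp/w11.npz",T=T,**c)
E
```

```text
clock: 14.2
position: [0.4893, -0.2137, 0.1185]
ee_rot: [-0.681, 0.186, 0.683, 0.186]
ft_force: [0.5, 1.4, -0.5]
grip_width: 1.0
[ 1.42  0.61 -1.42  1.75  0.62  1.34  2.48] [ 0.5  1.4 -0.5]
turn [-0.5, 0.1, -0.0] n 0.0 shift [-1.5, -3.6, 0.2] n 4.0
```

View pics/wrist11.png

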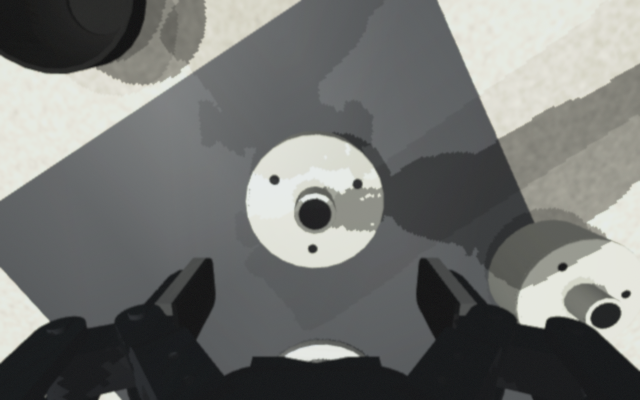

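The wrist view shows the cover's top disc centred near (315,201) and its neck opening at (315,213). The bowl is top left and the decoy cover is lower right.

```bash
cat > cov.py <<'E'
from h import *
import cv2,sys
from scipy.optimize import least_squares
def circ(P,r0):
    f=lambda a:np.hypot(P[:,0]-a[0],P[:,1]-a[1])-a[2]
    r=least_squares(f,[*P.mean(0),r0],loss="soft_l1",f_scale=.001);return r.x.round(4),np.std(f(r.x)).round(4)
c=dict(np.load(sys.argv[1]));gx,gy=map(float,sys.argv[2:4]);h0=float(sys.argv[4])
W=cloud(c,c["T"]@c["T_tool_cam"])
R_=np.hypot(W[...,0]-gx,W[...,1]-gy)
near=R_<.075
d=near&(abs(W[...,2]-h0-.050)<.006); n=near&(W[...,2]>h0+.066)&(W[...,2]<h0+.085)&(R_<.03)
print("disc z",np.median(W[d][:,2]),"neck z",np.median(W[n][:,2]),len(W[n]))
for nm,m in (("disc",d|n),("neck",n)):
    mm=m.astype(np.uint8); 
    ct=max(cv2.findContours(cv2.morphologyEx(mm,cv2.MORPH_CLOSE,np.ones((5,5))),cv2.RETR_EXTERNAL,cv2.CHAIN_APPROX_NONE)[0],key=len)[:,0]
    P=W[ct[:,1],ct[:,0]];P=P[np.isfinite(P[:,0])][:,:2]; print(nm,*circ(P,.05),len(P))
g=W[(abs(W[...,2])<.006)];print("bench",np.median(g[:,2]))
E
python3 cov.py /tmp/w11.npz .491 -.2105 0
```

```text
disc z 0.05091617128376075 neck z 0.07508415241708494 1434
disc [ 0.4903 -0.214   0.0522] 0.0003 380
neck [ 0.4904 -0.2139  0.0144] 0.0002 120
bench 0.0013364194439358101
```

```bash
python3 r.py .491 -.2105 .10 -180;python3 r.py .491 -.2105 .10 160
```

```text
[ 1.41  0.61 -1.42  1.75  0.62  1.34  2.48] [ 0.3  0.3 -1. ]
turn [59.8, 0.1, -0.0] n 60.0 shift [19.2, -1.3, -0.1] n 19.0
[ 1.41  0.61 -1.42  1.75  0.62  1.34  2.48] [ 0.3  0.3 -1. ]
turn [79.8, 0.1, -0.0] n 80.0 shift [19.2, -1.3, -0.1] n 19.0
```

```bash
python3 -m inch '[[[10,0,0],[0,-1,0],0],[[20,0,0],[0,-1,0],0],[[30,0,0],[0,-1,0],0],[[40,0,0],[0,-1,0],0],[[50,0,0],[0,-1,0],0],[[60,0,0],[0,-1,0],0],[[60,0,0],[0,-1,0],0]]'; python3 r.py .490 -.213 .10 -180;  python3 - <<'E'
from h import *
from workcell import camera,readout
import cv2
T=pose(readout.get_obs());c=camera("wrist");cv2.imwrite("pics/wrist12.png",c["pixels"][:,:,::-1]);np.savez("/tmp/w12.npz",T=T,**c)
E
python3 cov.py /tmp/w12.npz .491 -.2105 0
```

```text
clock: 15.12
position: [0.4911, -0.2096, 0.1193]
ee_rot: [-0.5, 0.5, 0.501, 0.5]
ft_force: [0.0, -0.4, 0.6]
grip_width: 1.0
[ 1.31  0.45 -1.21  1.75  0.44  1.26  1.56] [ 0.  -0.4  0.6]
turn [0.0, 0.0, -0.1] n 0.0 shift [19.3, 1.1, -3.4] n 20.0
disc z 0.050948164377178584 neck z 0.07511563566767203 1424
disc [ 0.49   -0.2134  0.0522] 0.0003 380
neck [ 0.4901 -0.2134  0.0144] 0.0003 120
bench 0.001396189067321696
```

```bash
python3 -m inch '[[[0,0,0],[0,1,-3.4],0.64],[[0,0,0],[0,1,-3.6],0.64],[[0,0,0],[0,1,-3.6],0.64],[[0,0,0],[0,1,-3.6],0.64]]' 40; python3 - <<'E'
from h import *
from workcell import camera,readout
import cv2
o=readout.get_obs();print(o["grip_width"])
c=camera("wrist");cv2.imwrite("pics/wrist13.png",c["pixels"][:,:,::-1]);Tt=cloud(c,c["T_tool_cam"])
m=(c["pixels"].sum(-1)<220)&(abs(Tt[...,2])<.03)&(Tt[...,0]>-.08)&(abs(Tt[...,1])<.013)
q=Tt[m];print(len(q),np.percentile(q[:,0],[90,98,100]).round(4));print("L",q[(q[:,2]<0)&(q[:,0]>-.055)].round(3)[:8].tolist(),"R",q[(q[:,2]>0)&(q[:,0]>-.055)].round(3)[:8].tolist())
E
python3 r.py .490 -.2135 .10 -180
```

```text
clock: 15.68
position: [0.49, -0.2133, 0.1192]
ee_rot: [-0.5, 0.499, 0.501, 0.499]
ft_force: [-0.1, 0.0, -0.2]
grip_width: 0.363
0.3630230670722402
3901 [0.0438 0.0447 0.0463]
L [[0.044, 0.009, -0.002], [0.044, 0.009, -0.001], [0.044, 0.01, -0.0], [0.044, 0.009, -0.004], [0.044, 0.009, -0.003], [0.045, 0.009, -0.002], [0.045, 0.009, -0.002], [0.043, 0.009, -0.001]] R [[0.043, 0.01, 0.0], [0.043, 0.01, 0.001], [0.044, 0.009, 0.0], [0.043, 0.009, 0.001], [0.044, 0.009, 0.002], [0.044, 0.009, 0.002], [0.043, 0.009, 0.003], [0.045, 0.009, 0.004]]
[ 1.32  0.45 -1.21  1.75  0.44  1.26  1.57] [-0.9  0.1 -0.1]
turn [0.2, 0.1, -0.1] n 0.0 shift [19.2, 0.0, -0.2] n 19.0
```

View pics/wrist13.png

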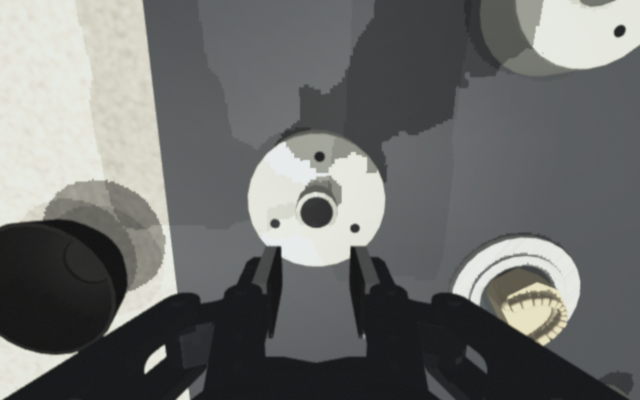

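The gripper at 31 mm opening has its tips at (281,248) and (352,248), which puts them about 43 mm behind the TCP. I'll reopen and descend until the tips are about 5 mm above the cover's flat top.

```bash
python3 -m inch '[[[0,0,0],[10,0,0],0.25],[[0,0,0],[25,0,0],0.25],[[0,0,0],[45,0,0],0.25],[[0,0,0],[65,0,0],0.25],[[0,0,0],[85,0,0],0.25],[[0,0,0],[100,0,0],0.25],[[0,0,0],[107,0,0],0.25],[[0,0,0],[107,0,0],0.25]]'; python3 r.py .490 -.2135 .012 -180;  python3 - <<'E'
from workcell import camera
import cv2
cv2.imwrite("pics/wrist14.png",camera("wrist")["pixels"][:,:,::-1])
E
```

```text
clock: 16.73
position: [0.4899, -0.2131, 0.012]
ee_rot: [-0.5, 0.499, 0.502, 0.499]
ft_force: [-0.3, 0.7, -0.7]
grip_width: 0.754
[ 1.22  0.58 -1.1   1.85  0.58  1.08  1.47] [-0.3  0.7 -0.7]
turn [0.2, 0.1, -0.1] n 0.0 shift [0.0, -0.1, -0.4] n 0.0
```

View pics/wrist14.png

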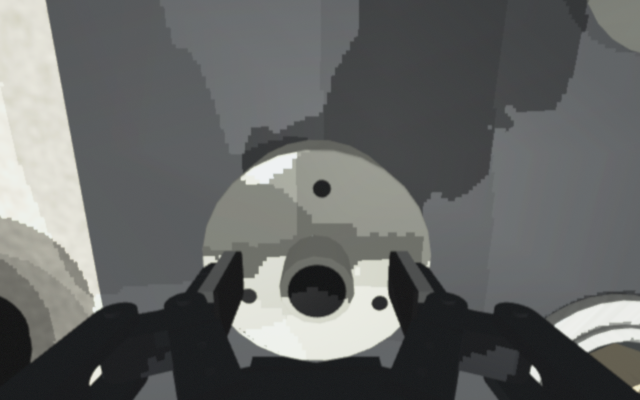

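```bash
python3 -m inch '[[[0,0,0],[0,0,-0.3],0.5],[[0,0,0],[0,0,-0.3],0.8],[[0,0,0],[0,0,-0.3],1],[[0,0,0],[0,0,-0.3],1],[[0,0,0],[0,0,-0.3],1],[[0,0,0],[-3,0,-0.3],1],[[0,0,0],[-10,0,-0.3],1],[[0,0,0],[-20,0,-0.3],1],[[0,0,0],[-20,0,-0.3],1]]' 70; python3 r.py .490 -.2135 .012 -180;  python3 - <<'E'
from h import *
from workcell import camera,readout
import cv2
T=pose(readout.get_obs());c=camera("wrist");cv2.imwrite("pics/wrist15.png",c["pixels"][:,:,::-1]);np.savez("/tmp/w15.npz",T=T,**c)
c=camera("side");cv2.imwrite("pics/side15.png",cv2.resize(c["pixels"][110:270,230:430,::-1],None,fx=3.7,fy=3.7))
E
python3 cov.py /tmp/w15.npz .490 -.2135 .02
```

```text
clock: 17.9
position: [0.4908, -0.2138, 0.0335]
ee_rot: [0.501, -0.499, -0.501, -0.499]
ft_force: [-0.6, -0.5, -1.0]
grip_width: 0.324
[ 1.24  0.55 -1.12  1.83  0.55  1.12  1.49] [-0.6 -0.5 -1. ]
turn [0.2, 0.0, 0.0] n 0.0 shift [21.5, 0.8, 0.3] n 22.0
disc z 0.07107188428444419 neck z 0.09529032194336642 6047
disc [ 0.4893 -0.2145  0.0512] 0.014 788
neck [ 0.4884 -0.2144  0.0176] 0.005 473
bench 0.0014281550320762726
```

View pics/wrist15.png

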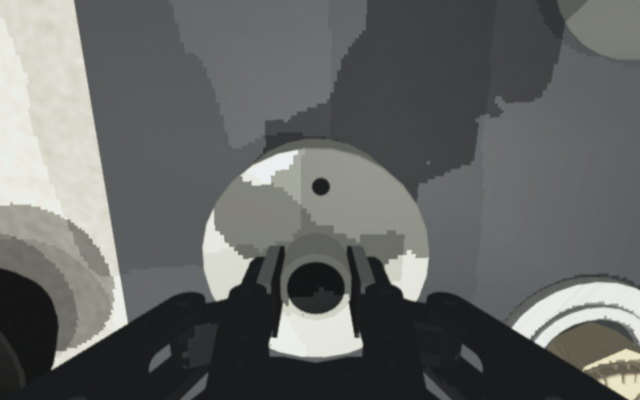

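View pics/side15.png

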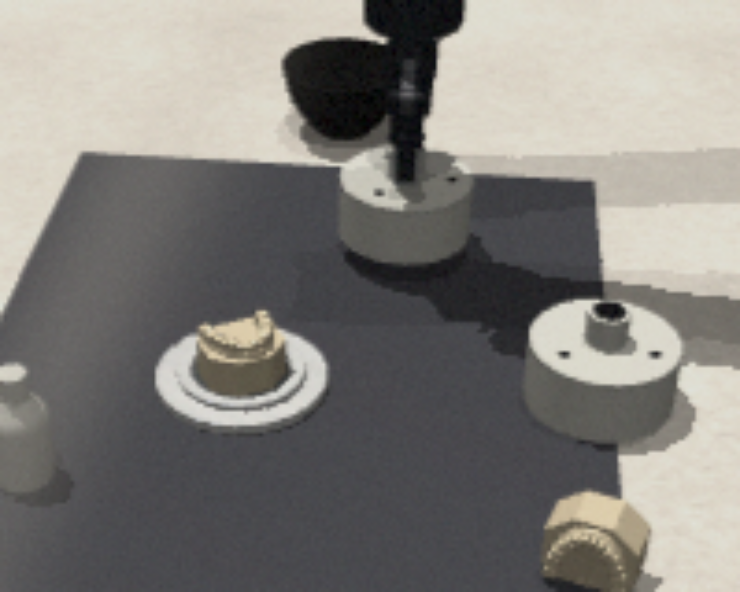

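The cover is lifted and upright, and the seated cast is visible on the base. Next I'll measure the cover's offset and tilt in the hand.

```bash
cat > hand.py <<'E'
from h import *
import cv2,sys
from scipy.optimize import least_squares
c=dict(np.load(sys.argv[1]));T=c["T"];W=cloud(c,T@c["T_tool_cam"]);tc=T[:3,3]
zd=tc[2]+.0376
px=c["pixels"].astype(int)
m=(abs(W[...,2]-zd)<.006)&(np.hypot(W[...,0]-tc[0],W[...,1]-tc[1])<.065)&(px.min(-1)>75)
p=W[m];A=np.c_[p[:,:2]-tc[:2],np.ones(len(p))];co,*_=np.linalg.lstsq(A,p[:,2],rcond=None);print("disc plane",len(p),co.round(4),np.std(A@co-p[:,2]).round(4))
ang=np.arctan2(p[:,1]-tc[1],p[:,0]-tc[0]);rad=np.hypot(*(p[:,:2]-tc[:2]).T)
P=[]
for b in np.arange(-np.pi,np.pi,.06):
    s=(ang>=b)&(ang<b+.06)
    if s.sum()>5 and rad[s].max()>.045: P.append(p[s][np.argmax(rad[s])][:2])
P=np.array(P)
r=least_squares(lambda a:np.hypot(P[:,0]-a[0],P[:,1]-a[1])-.0525,tc[:2],loss="soft_l1",f_scale=.0005)
print("centre",r.x.round(4),"n",len(P),"offset from TCP mm",((r.x-tc[:2])*1000).round(1),"res",np.std(r.fun).round(5))
E
python3 hand.py /tmp/w15.npz; python3 r.py .5946 -.0197 .10 -180;python3 r.py .5946 -.0197 .10 120
```

```text
disc plane 24296 [0.0031 0.     0.0711] 0.0008
centre [ 0.4905 -0.2145] n 85 offset from TCP mm [-0.3 -0.7] res 0.00056
[ 1.24  0.55 -1.12  1.83  0.55  1.12  1.49] [-0.6  0.1 -1.1]
turn [0.2, 0.0, -0.1] n 0.0 shift [-67.4, -104.9, 193.7] n 230.0
[ 1.24  0.55 -1.12  1.83  0.55  1.12  1.49] [-0.6  0.1 -1.1]
turn [60.2, 0.0, -0.1] n 60.0 shift [-67.4, -104.9, 193.7] n 230.0
```

```bash
python3 -m inch '[[[0,0,0],[-25,0,0],1],[[0,0,0],[-50,-8,12],1],[[0,0,0],[-67,-25,40],1],[[0,0,0],[-67,-45,80],1],[[0,0,0],[-67,-65,120],1],[[0,0,0],[-67,-85,155],1],[[0,0,0],[-67,-98,180],1],[[0,0,0],[-67,-105,194],1],[[0,0,0],[-67,-105,194],1]]'; python3 r.py .5949 -.0190 .10 -180;  python3 - <<'E'
from h import *
from workcell import camera,readout
import cv2
T=pose(readout.get_obs());print(T[:3,3]);c=camera("wrist");cv2.imwrite("pics/wrist16.png",c["pixels"][:,:,::-1]);np.savez("/tmp/w16.npz",T=T,**c)
for n,sl in (("side",np.s_[110:270,200:400]),("top",np.s_[110:260,230:430])):
    c=camera(n);cv2.imwrite(f"pics/{n}16.png",cv2.resize(c["pixels"][sl][:,:,::-1],None,fx=3.7,fy=3.7))
E
python3 hand.py /tmp/w16.npz
```

```text
clock: 19.12
position: [0.5946, -0.0187, 0.0994]
ee_rot: [-0.501, 0.499, 0.502, 0.499]
ft_force: [-0.9, 0.4, -1.0]
grip_width: 0.323
[ 0.79  0.59 -1.12  1.62  0.55  1.29  1.15] [-0.9  0.4 -1. ]
turn [0.3, 0.1, -0.1] n 0.0 shift [-0.6, -0.3, -0.3] n 1.0
[ 0.59458736 -0.01866479  0.09943587]
disc plane 24291 [0.0012 0.0007 0.137 ] 0.0008
centre [ 0.5944 -0.0194] n 85 offset from TCP mm [-0.2 -0.7] res 0.00061
```

View pics/side16.png

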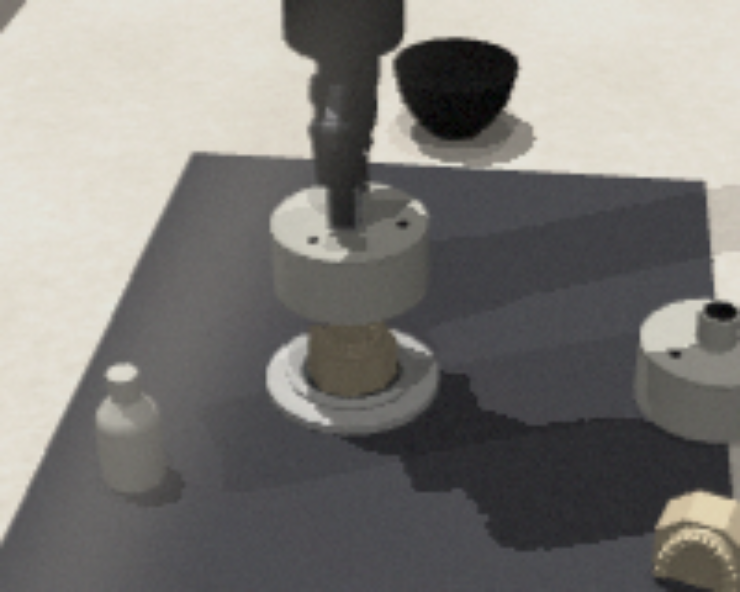

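View pics/wrist16.png

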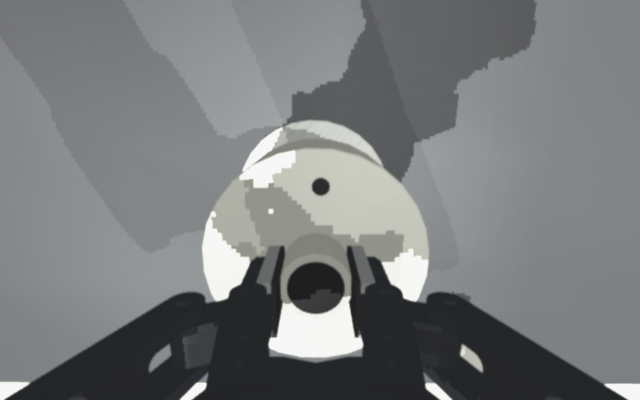

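```bash
python3 -m inch '[[[0,0,0],[15,0,0],1],[[0,0,0],[30,0,0],1],[[0,0,0],[45,0,0],1],[[0,0,0],[58,0,0],1],[[0,0,0],[66,0,0],1],[[0,0,0],[68,0,0],1],[[0,0,0],[68,0,0],1]]'; python3 r.py .5948 -.0190 .023 -180;  python3 - <<'E'
from h import *
from workcell import camera,readout
import cv2
T=pose(readout.get_obs());print(T[:3,3]);c=camera("wrist");cv2.imwrite("pics/wrist17.png",c["pixels"][:,:,::-1]);np.savez("/tmp/w17.npz",T=T,**c)
c=camera("side");cv2.imwrite("pics/side17.png",cv2.resize(c["pixels"][150:250,240:350,::-1],None,fx=6,fy=6))
E
python3 hand.py /tmp/w17.npz
```

```text
clock: 20.15
position: [0.5945, -0.021, 0.0317]
ee_rot: [-0.5, 0.5, 0.501, 0.499]
ft_force: [-0.8, 1.0, -1.2]
grip_width: 0.323
[ 0.75  0.66 -1.06  1.68  0.62  1.18  1.11] [-0.8  1.  -1.2]
turn [0.1, 0.0, -0.1] n 0.0 shift [8.7, -0.4, 2.0] n 9.0
[ 0.59445067 -0.02095517  0.03165021]
disc plane 24325 [ 0.0016 -0.0004  0.0692] 0.0008
centre [ 0.5942 -0.0216] n 85 offset from TCP mm [-0.3 -0.7] res 0.00055
```

View pics/side17.png

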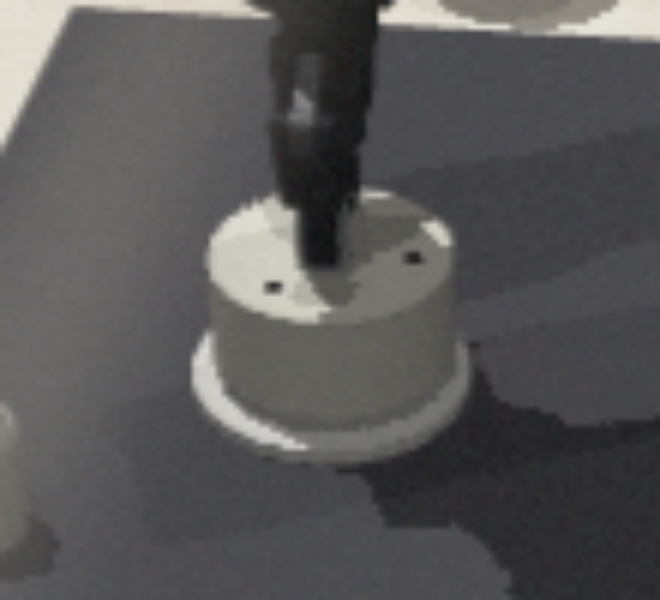

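```bash
python3 -m inch '[[[0,0,0],[0,-0.4,2],1],[[0,0,0],[1.5,-0.4,2],1],[[0,0,0],[3,-0.4,2],1],[[0,0,0],[4,-0.4,2],1],[[0,0,0],[4,-0.4,2],1]]'; python3 r.py .5948 -.0190 .023 -180
```

```text
clock: 20.88
position: [0.5949, -0.0191, 0.0278]
ee_rot: [-0.5, 0.5, 0.501, 0.499]
ft_force: [-0.3, 0.2, -1.2]
grip_width: 0.329
[ 0.75  0.67 -1.06  1.68  0.62  1.18  1.1 ] [-0.3  0.2 -1.2]
turn [0.1, -0.0, -0.1] n 0.0 shift [4.8, 0.1, 0.1] n 5.0
```

```bash
python3 -m inch '[[[0,0,0],[1.2,0,0],1],[[0,0,0],[2.4,0,0],1],[[0,0,0],[3.6,0,0],1],[[0,0,0],[3.6,0,0],1]]'; python3 r.py .5948 -.0190 .022 -180
```

```text
clock: 21.38
position: [0.5948, -0.0191, 0.024]
ee_rot: [-0.5, 0.5, 0.501, 0.499]
ft_force: [0.3, 0.3, -1.2]
grip_width: 0.326
[ 0.75  0.67 -1.05  1.68  0.63  1.17  1.1 ] [ 0.3  0.3 -1.2]
turn [0.1, 0.0, -0.1] n 0.0 shift [2.0, 0.0, 0.1] n 2.0
```

```bash
python3 -m inch '[[[0,0,0],[0.7,0,0],1],[[0,0,0],[1.4,0,0],1],[[0,0,0],[1.4,0,0],1]]'; python3 r.py .5948 -.0190 .0215 -180
```

```text
clock: 21.75
position: [0.5948, -0.0191, 0.0226]
ee_rot: [-0.5, 0.5, 0.501, 0.499]
ft_force: [0.7, -0.0, -1.9]
grip_width: 0.325
[ 0.75  0.67 -1.05  1.68  0.63  1.17  1.1 ] [ 0.7 -0.  -1.9]
turn [0.1, 0.0, -0.1] n 0.0 shift [1.1, 0.0, 0.1] n 1.0
```

```bash
python3 -m inch '[[[0,0,0],[0.7,0,0],1],[[0,0,0],[1.4,0,0],1],[[0,0,0],[1.8,0,0],1],[[0,0,0],[1.8,0,0],1]]'; python3 r.py .5948 -.0190 .0215 -180
```

```text
clock: 22.25
position: [0.5949, -0.0191, 0.0223]
ee_rot: [-0.5, 0.5, 0.5, 0.499]
ft_force: [-9.2, -2.3, 15.8]
grip_width: 0.33
[ 0.74  0.67 -1.05  1.68  0.63  1.17  1.1 ] [-9.2 -2.3 15.8]
turn [0.1, -0.1, -0.1] n 0.0 shift [0.8, 0.1, 0.1] n 1.0
```

Firm contact came at TCP z 22.3 mm; I predicted 22.8 for home. I'll check the disc height and then release.

```bash
cat > shot.py <<'E'
from h import *
from workcell import camera,readout
import cv2,sys
n=sys.argv[1];T=pose(readout.get_obs());c=camera("wrist");cv2.imwrite(f"pics/wrist{n}.png",c["pixels"][:,:,::-1]);np.savez(f"/tmp/w{n}.npz",T=T,**c)
E
python3 shot.py 18; python3 hand.py /tmp/w18.npz; python3 -m inch '[[[0,0,0],[0,0,0],0.9],[[0,0,0],[-0.3,0,0],0.4],[[0,0,0],[-0.3,0,0],0.25],[[0,0,0],[-0.3,0,0],0.25],[[0,0,0],[-0.3,0,0],0.25]]'; python3 shot.py 19; python3 hand.py /tmp/w19.npz
```

```text
disc plane 24344 [ 0.0019 -0.0002  0.06  ] 0.0008
centre [ 0.5946 -0.0198] n 85 offset from TCP mm [-0.3 -0.6] res 0.00056
clock: 22.92
position: [0.5949, -0.0191, 0.0225]
ee_rot: [-0.5, 0.5, 0.5, 0.499]
ft_force: [-0.4, -0.5, 0.6]
grip_width: 0.748
disc plane 28059 [0.0016 0.     0.06  ] 0.0007
centre [ 0.5949 -0.0198] n 89 offset from TCP mm [-0.  -0.7] res 0.00101
```

View pics/wrist19.png

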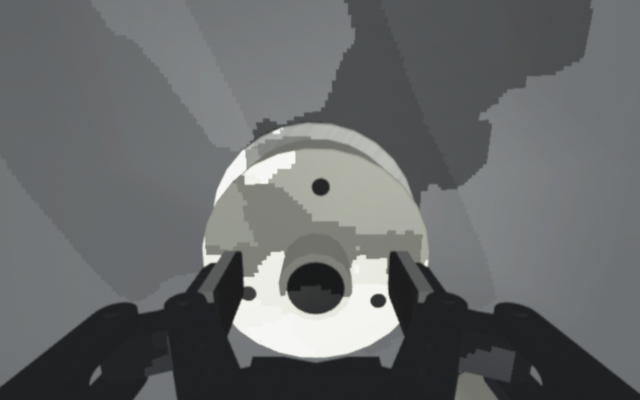

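Disc height is 60.0 mm, or 58.6 after the bench bias, against 59 for fully home. It is level and centred, and the jaws are clear of the neck at (315,288). I'll retreat straight up.

```bash
python3 -m inch '[[[0,0,0],[-15,0,0],0.25],[[0,0,0],[-40,0,0],0.25],[[0,0,0],[-75,0,0],0.25],[[0,0,0],[-110,0,0],0.25],[[0,0,0],[-140,0,0],0.25],[[0,0,0],[-140,0,0],0.25]]'; python3 shot.py 20; python3 cov.py /tmp/w20.npz .5946 -.0197 .009; python3 - <<'E'
from h import *
from workcell import camera
import cv2
for n,sl in (("side",np.s_[150:250,230:360]),("top",np.s_[:,:])):
    c=camera(n);f=5 if n=="side" else 1;cv2.imwrite(f"pics/{n}20.png",cv2.resize(c["pixels"][sl][:,:,::-1],None,fx=f,fy=f))
    W=cloud(c);z=W[...,2]
    for nm,x,y in (("bottle",.721,.1),("bowl",.557,-.425),("spat",.549,.417)):
        p=W[(z>.006)&(abs(W[...,0]-x)<.12)&(abs(W[...,1]-y)<.075)&(z<.1)]
        if len(p): print(n,nm,((p.min(0)+p.max(0))/2).round(3))
E
```

```text
clock: 23.72
position: [0.5964, -0.0184, 0.1659]
ee_rot: [0.501, -0.499, -0.499, -0.5]
ft_force: [-0.4, -0.0, 0.0]
grip_width: 0.75
disc z 0.05994235993254024 neck z 0.08413122577489451 1081
disc [ 0.5947 -0.0197  0.0522] 0.0003 337
neck [ 0.5947 -0.0197  0.0144] 0.0003 104
bench 0.0015034772579970157
side bottle [0.673 0.075 0.046]
side bowl [ 0.562 -0.425  0.036]
side spat [0.551 0.42  0.011]
top bottle [0.718 0.102 0.048]
top bowl [ 0.552 -0.43   0.038]
top spat [0.551 0.417 0.012]
```

View pics/side20.png

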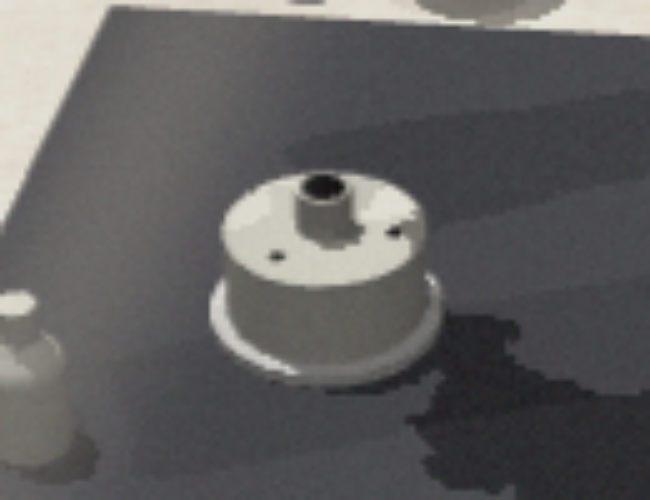

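View pics/top20.png

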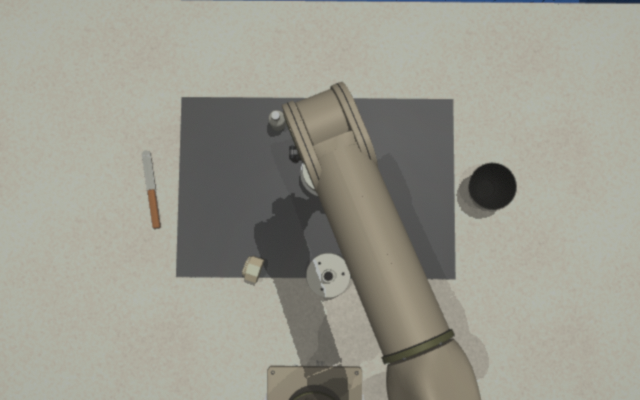

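```bash
python3 -c "
from workcell import manip
print(manip.hand_in())"
```

```text
the job is handed in; nothing more can be done
None
```

I set the cast flat in the flask recess with its teeth up, put the cover home over it and handed the job in at about 24 s of the 64 s allowed. I gripped the cast across its flat sides at 45°, half-turned it, lowered it until it touched and let go. The cover went on by its neck and I withdrew.

**Last checks**
- **Cast:** before covering, its base top read 37.5 mm above the bench (38 expected). It was level within about 0.013 rad and about 1 mm off centre.
- **Cover:** after letting go, its flat top read 58.5 mm (59 is home) and was level within about 0.002 rad. It was centred within about 0.5 mm of the seat. The gripper was clear above it.
- **Bystanders:** the bowl, bottle and spatula are where they were, to within about 5 mm of reading noise. The side-view box for the bottle also took in the cover, so I discarded that reading; the bottle stands at the same pixels as before in the top picture.

**Disagreements**
- **Fingertips:** in all three cameras the real fingertips sat about 40 mm short of where the reported TCP and the description put them. I worked from the measured tips, and the contact heights matched.
- **Cameras:** the wrist camera read the bench about 1.5 mm too high and the side camera was off by about 3 mm. I allowed for both.

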